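Bond a mounting disc in the sprung press

ROBOT

A 6-joint arm with a two-finger parallel gripper is mounted at the origin on the work surface. World frame = base frame: x ahead of the robot, y to its left, z up, the work surface at z = 0. Lengths are in m, angles in degrees, forces in N, time in s.
With the tool pointing down it reaches from about 0.375 to 0.9 m from the base axis. Payload 3.1 kg.
Tool frame: the origin (TCP) lies midway between the tips of the shut fingers; the grasp point (between the pads) lies 19 mm behind it; z points along the fingers, y is the direction in which the jaws open and shut (so a half turn about z gives the same grasp; the last joint's range is limited). The gripper opens to 87 mm and grips with 3 to 60 N. Pads are 19 mm wide; open, the fingers measure 117 mm over their backs; the gripper's body (75 mm by 190 mm) begins 51 mm behind the grasp point.
Start: joints at [57.84, 30.224, 82.088, -0, 67.689, -10.227], TCP at [0.233, 0.58, 0.201] pointing down, gripper open.
Joint ranges: [-176.69, 176.69], [-43.24, 126.21], [12.49, 139.97], [-82, 262], [0, 151.66], [-163.58, 163.58]. Speed limits (degrees/s): [159.86, 159.86, 180, 180, 180, 180].

INTERFACE

Orientations are given as a 3x3 rotation matrix whose columns are the frame's x, y, z axes.
In Python, from rig import bot gives the robot as it stands.
- The arm moves only by the tool carry_out, never from a script. Its arguments are lists of equal length, an entry for each row: "grip": the gripper's target within -1 to 1 (fully open at 1, half-way at 0, shut at -1); "slide": the shift along the tool's x, y, z in mm, a list of three; "twist": the turn, a rotation vector about the tool's x, y, z in rad, a list of three. In form: {"grip": [grip, ...], "slide": [[dx, dy, dz], ...], "twist": [[wx, wy, wz], ...]}. A call has 1 to 12 rows; each row shifts and turns the pose as measured when the row begins, along the tool's axes as they then stand; what a row does not reach is not made up. A row lasts 1/10 s, in which the tool goes at most 50 mm and 8.59 degrees, less where a joint would pass 70% of its speed; a pose out of reach is approached as far as the arm can. A call is refused whole if a number of a shift passes 50 or a number of a turn 0.15, either way. A call with a gripper value outside its range is refused whole. The fingers move at their own pace and stop on an object; the grip force is fixed at half the most. Time passes only in rows, so rows that do not move let the fingers close. It gives the time, the measured TCP pose, the force and the opening at its end, in the units of the state.
- bot.read_state(): the state, without advancing time (a new reading comes with each control period).
- bot.capture(name): name is "scene" or "top" or "wrist"; returns a dict with "color" (480x640x3 uint8, red, green, blue), "depth" (480x640 float32, m along the optical axis (not along the pixel's ray), 0 where there is no reading), "fx", "fy", "cx", "cy" (pixels), "position" and "rotation" of the camera in the world; the wrist camera has in their place "T_tool_cam" (4x4, takes a point from camera to tool coordinates, whose origin is the TCP and whose axes are the flange's). Camera axes: x right, y up, looking along -z (the intrinsics and any distortion apply to the point x, -y, -z); pixel columns grow to the right and rows downward; lengths in m; the calibration is good to about 2 mm. The wrist camera is an equidistant fisheye: a pixel r from the principal point sees the ray r / f radians off the axis. A picture is of the moment at which its call begins: read the wrist's pose just before it.
- bot.hand_in(): hands the job in, once; it reports no verdict.
The state is a dict: "time_s": time; "joint_positions": joint angles; "qvel": joint speeds; "tau": joint torques, N m; "position": TCP position; "tcp_rot": TCP orientation; "force": force on the tool from outside, world axes, zero at the start; "moment": the same for the moment, N m; "opening": opening from 0.0 (shut) to 1.0 (fully open).
Only numpy, scipy, OpenCV 4.12 (cv2) and the standard library are available. Lean on these libraries where they do the work, as an engineer would, in place of code of your own. Each camera call takes 0.05 s, during which the arm holds its last target.

TASK

Bond the yellow adapter disc to the white mounting disc: lay the white disc centred on the round table of the press, then the yellow disc centred on top of it, letting go of each. Then fit the steel cap over the press's hidden locating pin so that it drops on and sits flat on the stack, press it fully down against the spring, and finish while still holding it down. Leave the tray, the tucker, the shade guide case and the pen cup where they are.

Things in the scene. Friction and masses are not known exactly. Their poses are not given: they have to be found in the camera images.
- press: Bonding press, fixed to the counter: grey block 110 x 110 mm, 24 mm high; origin at the centre of its underside, z up, x and y along its edges. A round aluminium table rides on a spring above it, and a fixed upright brass locating pin comes up through a dark slot in the table.
- pin_mid (a point): Middle of the range over which the pin's tip can be set, 62 mm above the counter, over the table's centre. The pin (10 mm thick, its last 3 mm tapering to 5 mm) stands up to 4 mm from here either way along the press's x axis, on the centre line in y. No reading tells where, and a part over it hides it: feel for it by sliding the cap along that axis. It does not move.
- table_top (a point): Centre of the upper face of the press's round sprung table (diameter 72 mm, 8 mm thick), over the centre of the press and 40 mm above the counter when raised; axes as the press. It goes down with the table.
- press_table (a joint): Travel of the sprung table in m: 0 raised, growing downwards to 0.006 at the hard stop. Preloaded spring, about 5 N to start moving and 8 N at the stop, including its own weight but before the weight of what lies on it (under 4 N in all).
- white_disc: White plastic mounting disc: flat ring, outer diameter 66 mm, centre hole 26 mm, 8 mm thick, about 40 g, lying flat on the counter; origin at the centre of its underside, z up. Gripped across its outer diameter.
- yellow_disc: Yellow plastic adapter disc: flat ring, outer diameter 60 mm, centre hole 26 mm, 6 mm thick, about 25 g, lying flat on the counter; origin at the centre of its underside, z up. Gripped across its outer diameter.
- cap: Pressing cap: steel disc, diameter 60, 20 mm high, round black knob on top (diameter 26, 20 to 56 mm up), 0.2 kg, standing knob up; origin at the centre of its underside. Underneath, a central blind socket, diameter 13, 17 mm deep, goes over the pin. Height of its underside over the counter: 62 mm on the pin's tip, 54 mm dropped onto both discs, 48 mm pressed fully down.
- impression_tray: Yellow plastic impression tray, horseshoe-shaped, about 97 x 70 x 20 mm; bystander, origin at the underside near its middle.
- tucker: Steel tucker (thin double-ended hand instrument), 172 mm long along its x, 8 mm thick; bystander, origin at the underside of its middle.
- shade_case: Frosted shade guide case, 60 x 170 x 24 mm (x, y, z); bystander, origin at the centre of its underside.
- pen_cup: White ceramic pen cup with pens, diameter 76 mm, 90 mm high, pens reach about 140 mm; bystander, origin at the centre of its underside.
There are look-alikes about, which are no part of the job. Of the things like the yellow_disc, leave any that is turquoise; of the rest the smaller one is meant.

How it is judged (in metres and radians):
On the way, in this order (a step that is already met when the one before it is completed fails the run):
1. the white disc lies flat and centred on the press's table, let go (horizontal distance between white_disc and table_top below 0.005 m and z of white_disc in the frame of table_top between -0.0025 and 0.0025 m and angle between white_disc's own z axis and vertical below 0.12 rad and contact force between the fingers and white_disc below 0.1 N and linear speed of white_disc below 0.03 m/s), for 0.2 s.
2. the yellow disc lies flat and centred on the white disc, let go (horizontal distance between each of white_disc, yellow_disc and table_top below 0.005 m and z of white_disc in the frame of table_top between -0.0025 and 0.0025 m and angle between each of white_disc, yellow_disc's own z axis and vertical below 0.12 rad and z of yellow_disc in the frame of table_top between 0.0055 and 0.0105 m and contact force between the fingers and yellow_disc below 0.1 N and linear speed of yellow_disc below 0.03 m/s), for 0.2 s.
3. the cap has dropped over the pin and sits flat on the stack (horizontal distance between each of white_disc, yellow_disc and table_top below 0.005 m and z of white_disc in the frame of table_top between -0.0025 and 0.0025 m and angle between each of white_disc, yellow_disc's own z axis and vertical below 0.12 rad and z of yellow_disc in the frame of table_top between 0.0055 and 0.0105 m and horizontal distance between cap and table_top below 0.008 m and z of cap in the frame of table_top between 0.0115 and 0.0165 m and angle between cap's own z axis and vertical below 0.1 rad), for 0.1 s.
At the end, for the whole second after the job is handed in: White disc flat on the table, yellow flat on it, both within 5 mm of its centre and free of the fingers; cap over the pin, upright (0.1 rad), flat on the stack, within 8 mm of centre; table held at least 4.5 mm of its 6 mm down, fingers on the cap with over 1 N (all of step 3 and value of joint press_table above 0.0045 m and contact force between the fingers and cap above 1 N and contact force between the fingers and white_disc below 0.1 N and contact force between the fingers and yellow_disc below 0.1 N); the arm keeps its last pose, push and grip.
It fails at once if the tray is moved more than 20 mm (distance of impression_tray from where it was at the start of the episode above 0.02 m).
It fails at once if the tucker is moved more than 20 mm (distance of tucker from where it was at the start of the episode above 0.02 m).
It fails at once if the shade guide case is moved more than 20 mm (distance of shade_case from where it was at the start of the episode above 0.02 m).
It fails at once if the pen cup is moved more than 20 mm (distance of pen_cup from where it was at the start of the episode above 0.02 m).
It also fails if it takes over 72 s, if anything falls off the work surface, if the arm or the gripper's body presses on something with over 40 N, if the wrist force passes 120 N, or if a joint passes its speed limit or range.

## Working session

There is one attempt and no reset: what is moved stays moved. The work goes in short steps, Python scripts to look and compute and a tool call to move; the robot and the scene stay as the last step left them, time stands still between calls to the robot, and variables do not carry over. Pictures are saved under pics/ and viewed, and the job is handed in when it is done.

Besides the shell and the picture viewer there is one more tool, called after ">>>" as a command line: name --argument value ..., lists and objects as JSON in quotes. carry_out: Moves the arm, as the interface text tells. Its arguments: {"type":"object","properties":{"grip":{"type":"array"},"slide":{"type":"array"},"twist":{"type":"array"}},"required":["grip","slide","twist"]}

```bash
ls; mkdir -p pics; python3 - <<'E'
from rig import bot
import cv2,numpy as np
s=bot.read_state()
for k in s: print(k,np.round(s[k],4).tolist())
for n in ("scene","top","wrist"):
    c=bot.capture(n)
    cv2.imwrite(f"pics/{n}0.png",c["color"][:,:,::-1])
    np.savez(f"{n}0.npz",**c)
    print(n,{k:(np.round(v,4).tolist()) for k,v in c.items() if k not in("color","depth")})
E
```

```text
pics
time_s 0.0
joint_positions [57.8407, 30.2795, 82.1556, 0.0007, 67.69, -10.2266]
qvel [-0.0443, -0.1285, 0.0068, -0.0963, -0.0537, 0.0323]
tau [-0.0002, -44.0038, -17.6592, 0.0633, 0.0582, -0.0002]
position [0.233, 0.5791, 0.2004]
tcp_rot [[-0.9276, 0.3735, -0.0012], [0.3735, 0.9276, -0.0018], [0.0004, -0.0021, -1.0]]
force [-0.1678, -0.6924, 0.873]
moment [-0.0186, 0.0363, -0.0015]
opening 1.0035
scene {'fx': 605.7895, 'fy': 605.7895, 'cx': 308.9051, 'cy': 234.4737, 'position': [1.555, -0.1218, 0.8101], 'rotation': [[0.1654, -0.5834, 0.7952], [0.9861, 0.0851, -0.1427], [0.0156, 0.8077, 0.5894]]}
top {'fx': 438.1663, 'fy': 438.1663, 'cx': 315.9559, 'cy': 241.1829, 'position': [0.4886, 0.0418, 0.9048], 'rotation': [[-0.0011, 0.9932, -0.1168], [-0.9999, 0.0004, 0.0129], [0.0128, 0.1168, 0.9931]]}
wrist {'fx': 371.6483, 'fy': 371.6483, 'cx': 315.0015, 'cy': 237.6035, 'T_tool_cam': [[0.0007, 0.9616, 0.2745, 0.0758], [1.0, -0.0008, 0.0002, -0.0001], [0.0004, 0.2745, -0.9616, -0.1844], [0.0, 0.0, 0.0, 1.0]]}
```

View pics/scene0.png

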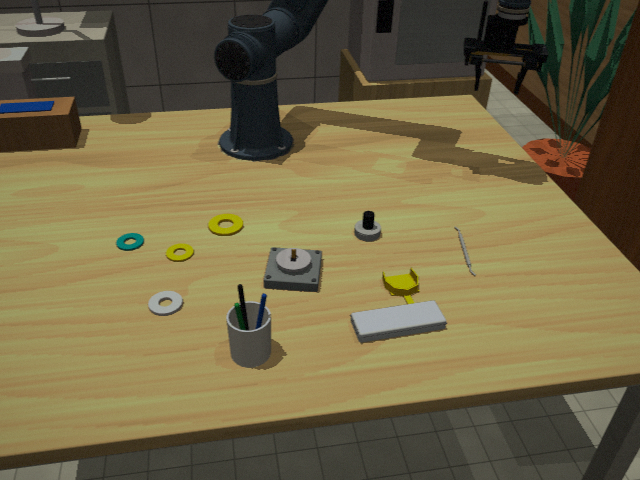

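View pics/top0.png

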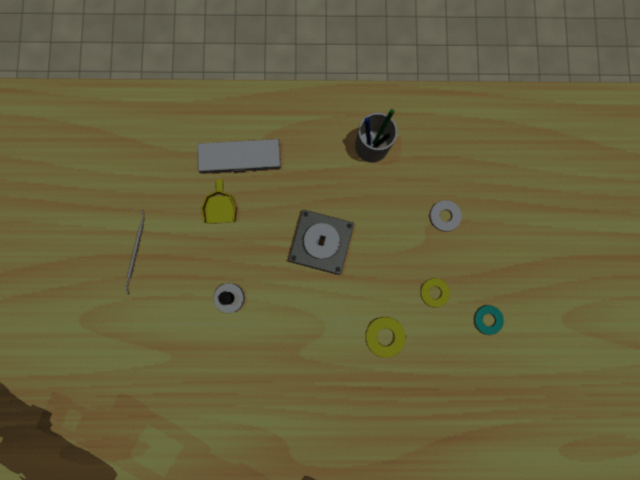

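View pics/wrist0.png

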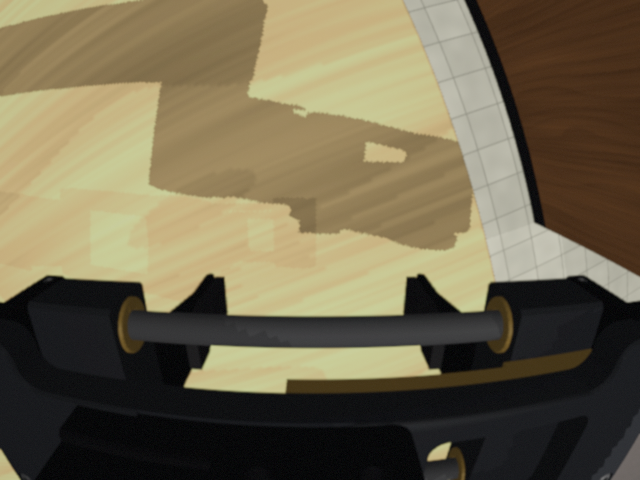

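The scene view shows the press (293,265), white disc (165,302), small yellow ring (180,252), large yellow ring (225,224), turquoise ring (130,241) and cap (368,228). In the top view they're at press (321,240), white (446,216), small yellow (435,292) and cap (228,298), with the pen cup at (376,138).

```bash
cat > h.py <<'E'
import numpy as np,cv2
from scipy.optimize import least_squares
def ray(c,uv):
    uv=np.atleast_2d(np.asarray(uv,float))
    d=np.stack([(uv[:,0]-c["cx"])/c["fx"],-(uv[:,1]-c["cy"])/c["fy"],-np.ones(len(uv))],1)
    return d@np.asarray(c["rotation"]).T
def onplane(c,uv,z):
    d=ray(c,uv);p=np.asarray(c["position"]);t=(z-p[2])/d[:,2]
    return p+d*t[:,None]
def blob(mask,near):
    n,l,st,ce=cv2.connectedComponentsWithStats(mask.astype(np.uint8))
    ds=[np.hypot(*(ce[i]-near)) if st[i,4]>40 else 1e9 for i in range(1,n)]
    i=1+int(np.argmin(ds)); m=(l==i).astype(np.uint8)
    cs,_=cv2.findContours(m,cv2.RETR_EXTERNAL,cv2.CHAIN_APPROX_NONE)
    return m,max(cs,key=len)[:,0,:],ce[i],st[i,4]
def circ(P):
    P=P[:,:2];f=lambda q:np.hypot(P[:,0]-q[0],P[:,1]-q[1])-q[2]
    r=least_squares(f,[*P.mean(0),.03],loss="soft_l1",f_scale=.001);return r.x
E
python3 - <<'E'
from h import *
for n,seeds in (("top",{"white":(446,216,.008),"yellow":(435,292,.006),"big":(386,337,.006),"cap":(228,298,.02),"table":(321,240,.04)}),
                ("scene",{"white":(165,302,.008),"yellow":(180,252,.006),"big":(225,224,.006),"cap":(368,231,.02),"table":(293,262,.04)})):
    c=dict(np.load(n+"0.npz")); im=c["color"]; hsv=cv2.cvtColor(im,cv2.COLOR_RGB2HSV)
    for k,(u,v,z) in seeds.items():
        if k in("yellow","big"): m=(hsv[...,0]>24)&(hsv[...,0]<36)&(hsv[...,1]>200)
        else: m=(hsv[...,1]<60)&(hsv[...,2]>(110 if n=="top" else 130))
        b,ct,ce,a=blob(m,(u,v))
        P=onplane(c,ct,z); print(n,k,ce.round(1),a,"circle",circ(P).round(4),"px ell",[np.round(x,1) for x in cv2.fitEllipse(ct)], "depth", c["depth"][v,u].round(3))
E
```

```text
top white [445.9 215.1] 467 circle [ 0.649  -0.2406  0.0291] px ell [array([445.9, 215.1]), array([27.2, 28.3]), np.float64(134.4)] depth 0.921
top yellow [435.5 291.9] 336 circle [ 0.4894 -0.2128  0.0264] px ell [array([434.9, 292.3]), array([25.4, 26.3]), np.float64(143.8)] depth 0.901
top big [386.1 337.9] 566 circle [ 0.399  -0.1126  0.0335] px ell [array([385.6, 336.8]), array([33.7, 34.9]), np.float64(16.2)] depth 0.891
top cap [231.4 294.1] 159 circle [0.4789 0.206  0.0241] px ell [array([228.3, 297.5]), array([23.4, 24.7]), np.float64(98.2)] depth 0.841
top table [321.4 240.2] 758 circle [0.5925 0.0198 0.0323] px ell [array([321.4, 240.2]), array([32.3, 32.5]), np.float64(54.1)] depth 0.869
scene white [164.7 301.6] 489 circle [ 0.6496 -0.2409  0.031 ] px ell [array([164.7, 301.6]), array([20.9, 33.5]), np.float64(79.2)] depth 1.184
scene yellow [179.3 251.7] 292 circle [ 0.4914 -0.2139  0.0279] px ell [array([179.4, 251.6]), array([15.3, 27.2]), np.float64(82.9)] depth 1.314
scene big [225.4 223.7] 454 circle [ 0.3997 -0.1101  0.0388] px ell [array([225.4, 223.7]), array([19.7, 33.7]), np.float64(85.9)] depth 1.399
scene cap [366.2 227.9] 159 circle [0.4766 0.205  0.0264] px ell [array([367.4, 226.3]), array([13.2, 23.5]), np.float64(93.4)] depth 1.353
scene table [292.9 258.5] 498 circle [0.5913 0.019  0.034 ] px ell [array([293., 258.]), array([20.4, 33.7]), np.float64(89.6)] depth 1.228
```

```bash
python3 - <<'E'
from h import *
c=dict(np.load("top0.npz"));im=c["color"][:,:,::-1]
a=cv2.resize(im[190:290,270:370],(400,400),interpolation=cv2.INTER_CUBIC)
b=cv2.resize(im[250:350,180:280],(400,400),interpolation=cv2.INTER_CUBIC)
cv2.imwrite("pics/z1.png",np.hstack([a,b]))
w=dict(np.load("wrist0.npz"))
# fingertip in tool frame
D=w["depth"];T=w["T_tool_cam"]
for (u,v) in [(215,283),(222,290),(222,310),(413,283),(408,300),(418,280),(320,330)]:
    z=D[v,u]; x=(u-w["cx"]);y=(v-w["cy"]);r=np.hypot(x,y);th=r/w["fx"]
    d=np.array([x/r*np.tan(th),-y/r*np.tan(th),-1])*z
    print((u,v),z,(T@np.r_[d,1])[:3].round(4))
E
```

```text
(215, 283) 0.167483 [ 0.0096 -0.0465 -0.0292]
(222, 290) 0.16997913 [ 0.0054 -0.0438 -0.0277]
(222, 310) 0.16781978 [-0.0028 -0.0435 -0.0323]
(413, 283) 0.1661766 [ 0.0102  0.045  -0.0303]
(408, 300) 0.16956812 [ 0.0011  0.0437 -0.0294]
(418, 280) 0.1684453 [ 0.0106  0.0481 -0.0278]
(320, 330) 0.08484711 [ 0.0318  0.0011 -0.1087]
```

View pics/z1.png

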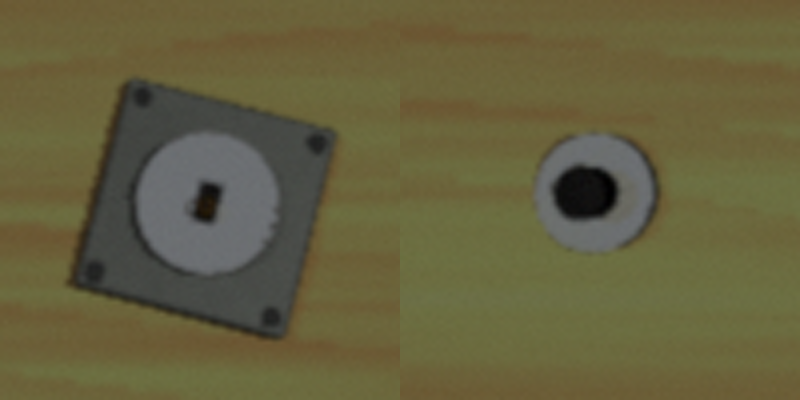

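The crops show the press slot running along its long axis, tilted about 14.5° clockwise of world +x, with the brass pin in it. The cap is seen from above, its knob at its centre. Next I need the fingertip offset when open.

```bash
cat >> h.py <<'E'
def wray(w,uv):
    uv=np.atleast_2d(np.asarray(uv,float))
    x=uv[:,0]-w["cx"];y=uv[:,1]-w["cy"];r=np.hypot(x,y)+1e-9;t=np.tan(r/w["fx"])
    return np.stack([x/r*t,-y/r*t,-np.ones(len(uv))],1)
def wtool(w,uv): # depth points in tool frame
    uv=np.atleast_2d(np.asarray(uv,int));z=w["depth"][uv[:,1],uv[:,0]]
    T=w["T_tool_cam"];return (wray(w,uv)*z[:,None])@T[:3,:3].T+T[:3,3]
def wplane(w,s,uv,z):
    T=w["T_tool_cam"];R=np.array(s["tcp_rot"]);d=wray(w,uv)@(R@T[:3,:3]).T
    p=R@T[:3,3]+np.array(s["position"]);t=(z-p[2])/d[:,2];return p+d*t[:,None]
E
python3 - <<'E'
from h import *
w=dict(np.load("wrist0.npz"))
vv,uu=np.mgrid[240:470,150:480];uv=np.stack([uu.ravel(),vv.ravel()],1)
P=wtool(w,uv);m=(abs(P[:,0])<.025)&(abs(P[:,1])>.03)&(abs(P[:,1])<.07)&(P[:,2]<.03)
o=np.argsort(-P[m][:,2])[:400:25]
print(np.c_[uv[m][o],(P[m][o]*1000).round(1)])
for n in("top","scene"):
    c=dict(np.load(n+"0.npz"))
# press corners (block top z=.024) from top crop
c=dict(np.load("top0.npz"))
px=np.array([[130,80],[337,130],[285,338],[73,284]])/4.+[270,190]
Q=onplane(c,px,.024);print(Q.round(4),Q.mean(0).round(4))
e=Q[1]-Q[0],Q[0]-Q[3],Q[1]-Q[2],Q[2]-Q[3]
for a in e: print(np.degrees(np.arctan2(a[1],a[0])).round(1),np.linalg.norm(a).round(4))
print("slot",onplane(c,np.array([[208,202]])/4.+[270,190],.04).round(4))
print("cup",onplane(c,[[376,130]],.09).round(3),"case",onplane(c,[[239,155]],.024).round(3),"tray",onplane(c,[[220,207]],.02).round(3),"tuck",onplane(c,[[142,212],[128,290]],.008).round(3))
E
```

```text
[[405.  289.    3.3  43.9 -21.4]
 [408.  276.   10.5  44.5 -22.5]
 [211.  274.   11.6 -49.9 -23. ]
 [223.  276.   10.8 -43.9 -23.4]
 [416.  274.   12.   48.  -23.8]
 [213.  275.   11.5 -48.6 -24.1]
 [404.  302.   -2.3  43.1 -24.6]
 [404.  311.   -7.   43.5 -25. ]
 [207.  275.   11.9 -51.3 -25.3]
 [406.  295.    1.9  43.5 -25.6]
 [219.  280.    9.8 -45.3 -25.9]
 [226.  304.   -2.6 -42.9 -26.2]
 [223.  289.    5.4 -43.6 -26.4]
 [222.  288.    6.1 -44.  -26.9]
 [405.  313.   -6.9  43.5 -27.2]
 [223.  296.    2.3 -43.6 -27.6]]
[[ 0.6562  0.0578  0.024 ]
 [ 0.6305 -0.0476  0.024 ]
 [ 0.5248 -0.0203  0.024 ]
 [ 0.552   0.0862  0.024 ]] [0.5909 0.019  0.024 ]
-103.7 0.1085
-15.2 0.108
-14.5 0.1091
-104.3 0.1099
slot [[0.5916 0.0186 0.04  ]]
cup [[ 0.801 -0.085  0.09 ]] case [[0.771 0.189 0.024]] tray [[0.663 0.227 0.02 ]] tuck [[0.655 0.39  0.008]
 [0.494 0.411 0.008]]
```

```bash
cat >> h.py <<'E'
from scipy.spatial.transform import Rotation as Rn
A=np.radians(165.6)
RT=np.array([[np.cos(A),np.sin(A),0],[np.sin(A),-np.cos(A),0],[0,0,-1]])
RT=np.stack([[np.cos(A),np.sin(A),0],np.cross([0,0,-1],[np.cos(A),np.sin(A),0]),[0,0,-1]],1)
def go(s,t):
    R=np.array(s["tcp_rot"]);d=(np.array(t)-s["position"])*1000
    print("t",round(s["time_s"],2),"pos",np.round(s["position"],4),"F",np.round(s["force"],1),"open",round(s["opening"],3))
    print(" slide now",(R.T@d).round(1),"slide in RT",(RT.T@d).round(1),"twist",Rn.from_matrix(R.T@RT).as_rotvec().round(4))
E
python3 - <<'E'
from h import *
from rig import bot
go(bot.read_state(),[.649,-.2407,.15])
E
```

```text
t 0.15 pos [0.2331 0.5793 0.2006] F [ 0.2  0.7 -0.3] open 1.003
 slide now [-692.1 -605.2   51.4] slide in RT [-606.7 -690.8   50.6] twist [-0.0016 -0.0004 -0.1315]
```

>>> carry_out --grip '[0.66, 0.66, 0.66, 0.66, 0.66, 0.66, 0.66, 0.66, 0.66, 0.66, 0.66, 0.66]' --slide '[[0, 0, 0], [-15, -17, 0], [-30, -34, 0], [-30, -34, 0], [-30, -34, 0], [-30, -34, 0], [-30, -34, 0], [-30, -34, 0], [-30, -34, 0], [-30, -34, 0], [-30, -34, 0], [-30, -34, 0]]' --twist '[[0, 0, -0.13], [0, 0, 0], [0, 0, 0], [0, 0, 0], [0, 0, 0], [0, 0, 0], [0, 0, 0], [0, 0, 0], [0, 0, 0], [0, 0, 0], [0, 0, 0], [0, 0, 0]]'

```text
time_s: 1.35
position: [0.4566, 0.1466, 0.1978]
tcp_rot: [[-0.973, 0.233, -0.001], [0.233, 0.973, 0.0], [0.001, -0.0, -1.0]]
force: [0.6, 0.0, -0.3]
opening: 0.834
```

```bash
python3 - <<'E'
from h import *
from rig import bot
go(bot.read_state(),[.649,-.2407,.15])
E
```

```text
t 1.35 pos [0.4566 0.1466 0.1978] F [ 0.6  0.  -0.3] open 0.834
 slide now [-277.3 -331.9   47.5] slide in RT [-282.7 -327.3   47.8] twist [-0.0003 -0.0014  0.0166]
```

>>> carry_out --grip '[0.66, 0.66, 0.66, 0.66, 0.66, 0.66, 0.66, 0.66, 0.66, 0.66, 0.66, 0.66]' --slide '[[-30, -34, 5], [-30, -34, 5], [-30, -34, 5], [-30, -34, 5], [-30, -34, 5], [-30, -34, 5], [-30, -34, 5], [-30, -34, 5], [-18, -23, 5], [-8, -12, 2], [0, 0, 0], [0, 0, 0]]' --twist '[[0, 0, 0.016], [0, 0, 0], [0, 0, 0], [0, 0, 0], [0, 0, 0], [0, 0, 0], [0, 0, 0], [0, 0, 0], [0, 0, 0], [0, 0, 0], [0, 0, 0], [0, 0, 0]]'

```text
time_s: 2.55
position: [0.643, -0.2385, 0.145]
tcp_rot: [[-0.966, 0.258, -0.003], [0.258, 0.966, 0.003], [0.003, 0.002, -1.0]]
force: [0.3, 1.2, -0.4]
opening: 0.829
```

```bash
cat > look.py <<'E'
import sys
from h import *
from rig import bot
s=bot.read_state();w=bot.capture("wrist");n=sys.argv[1]
np.savez(n+".npz",**w,**{k:s[k] for k in("position","tcp_rot")})
cv2.imwrite(f"pics/{n}.png",w["color"][:,:,::-1])
go(s,[.649,-.2407,.15])
E
python3 look.py w1; python3 - <<'E'
from h import *
w=dict(np.load("w1.npz"))
vv,uu=np.mgrid[240:340,150:480];uv=np.stack([uu.ravel(),vv.ravel()],1)
P=wtool(w,uv);m=(abs(P[:,0])<.015)&(abs(P[:,1])>.025)&(abs(P[:,1])<.07)&(P[:,2]<.03)
o=np.argsort(-P[m][:,2])[:400:25]
print(np.c_[uv[m][o],(P[m][o]*1000).round(1)])
E
```

```text
t 2.55 pos [ 0.643  -0.2385  0.145 ] F [ 0.3  1.2 -0.4] open 0.829
 slide now [-6.3 -0.5 -5.1] slide in RT [-6.3 -0.6 -5. ] twist [ 0.0022 -0.0035 -0.0097]
[[230.  276.   10.  -40.9 -21.1]
 [406.  274.   11.5  43.5 -22.3]
 [390.  288.    4.6  36.  -22.8]
 [232.  277.   10.3 -39.4 -23.1]
 [228.  279.    9.4 -41.4 -23.5]
 [403.  275.   11.7  41.6 -24. ]
 [238.  278.   10.3 -36.3 -24.3]
 [390.  306.   -4.2  36.4 -24.7]
 [404.  276.   11.6  41.9 -25.1]
 [408.  275.   12.2  43.7 -25.5]
 [392.  282.    9.   36.1 -25.9]
 [395.  280.   10.2  37.3 -26.3]
 [399.  280.   10.3  39.2 -26.7]
 [238.  295.    2.8 -36.3 -27.1]
 [237.  281.   10.1 -36.1 -27.5]
 [410.  277.   12.2  44.1 -27.9]]
```

View pics/w1.png

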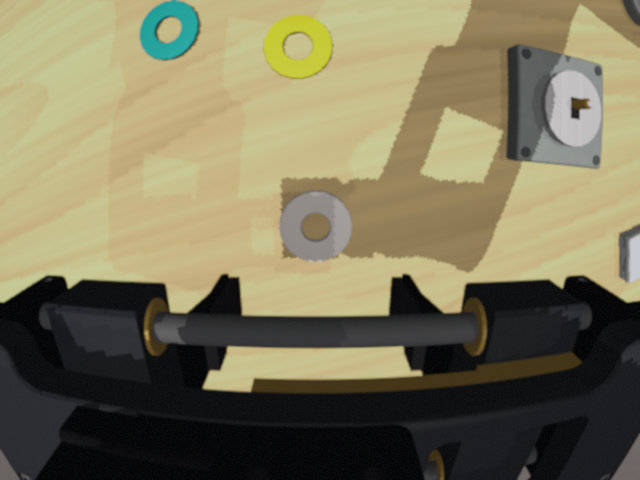

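The wrist view shows the white disc at (316,226), between the fingers, and the press table at (573,107).

```bash
cat >> h.py <<'E'
def wload(n):
    w=dict(np.load(n+".npz"));return w,{"position":w["position"],"tcp_rot":w["tcp_rot"]}
def disc(n,near,z,kind,thr=130,lo=None):
    w,s=wload(n);hsv=cv2.cvtColor(w["color"],cv2.COLOR_RGB2HSV)
    m=((hsv[...,1]<60)&(hsv[...,2]>thr)) if kind=="w" else ((hsv[...,0]>24)&(hsv[...,0]<36)&(hsv[...,1]>190))
    b,ct,ce,a=blob(m,near);P=wplane(w,s,ct,z);q=circ(P)
    e=np.array([q[0],q[1],z])-s["position"]
    print(n,near,"blob",ce.round(1),a,"circle",q.round(4),"in tool mm",(np.array(s["tcp_rot"]).T@e*1000).round(1));return q
E
python3 - <<'E'
from h import *
disc("w1",(316,226),.008,"w",110); disc("w1",(573,107),.04,"w"); disc("w1",(298,46),.006,"y")
E
```

```text
w1 (316, 226) blob [315.5 225.6] 3460 circle [ 0.6482 -0.2392  0.0323] in tool mm [ -5.7   0.4 136.9]
w1 (573, 107) blob [573.1 115.5] 5462 circle [0.597  0.025  0.0485] in tool mm [112.2 242.5 105.9]
w1 (298, 46) blob [287.4  37.1] 42 circle [-166.9677 -115.3693  203.2188] in tool mm [ 132214.3 -154492.      269.2]
```

>>> carry_out --grip '[1, 1, 1, 1, 1, 1, 1]' --slide '[[-6, 0, 0], [0, 0, 25], [0, 0, 35], [0, 0, 35], [0, 0, 20], [0, 0, 8], [0, 0, 0]]' --twist '[[0.002, -0.003, -0.01], [0, 0, 0], [0, 0, 0], [0, 0, 0], [0, 0, 0], [0, 0, 0], [0, 0, 0]]'

```text
time_s: 3.3
position: [0.653, -0.2296, 0.025]
tcp_rot: [[-0.972, 0.234, 0.007], [0.233, 0.972, -0.002], [-0.008, -0.0, -1.0]]
force: [-0.5, 0.3, -0.1]
opening: 0.996
```

```bash
python3 look.py w2
```

```text
t 3.3 pos [ 0.653  -0.2296  0.025 ] F [-0.5  0.3 -0.1] open 0.996
 slide now [   0.4  -11.8 -125. ] slide in RT [   1.2  -11.7 -125. ] twist [-0.0004  0.0075  0.0156]
```

View pics/w2.png

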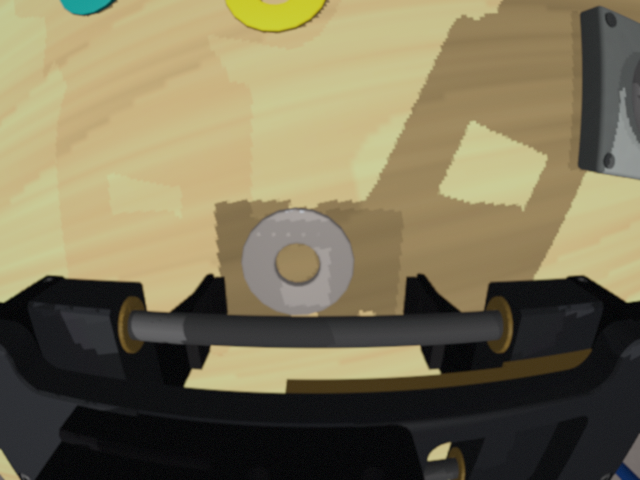

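The disc is now at (298,261), left of jaw centre, because the arm drifted sideways during the descent.

```bash
python3 - <<'E'
from h import *
w,s=wload("w2");hsv=cv2.cvtColor(w["color"],cv2.COLOR_RGB2HSV)
m=(hsv[...,1]<60)&(hsv[...,2]>100);m[:200]=0;m[312:]=0
b,ct,ce,a=blob(m,(298,261));ct=ct[(ct[:,1]<300)]
P=wplane(w,s,ct,.008);q=circ(P);print(q.round(4),s["tcp_rot"].T@(np.r_[q[:2],.008]-s["position"])*1000)
E
```

```text
[ 0.6481 -0.2391  0.0325] [  2.68932275 -10.36505319  16.97185782]
```

>>> carry_out --grip '[1, 1, 1]' --slide '[[2, -10.4, 0], [0, 0, 0], [0, 0, 0]]' --twist '[[0, 0.0075, 0.0156], [0, 0, 0], [0, 0, 0]]'

```text
time_s: 3.65
position: [0.6515, -0.2411, 0.0302]
tcp_rot: [[-0.969, 0.249, 0.007], [0.249, 0.969, -0.005], [-0.008, -0.003, -1.0]]
force: [0.8, 0.2, 0.1]
opening: 1.0
```

```bash
cat > st.py <<'E'
import sys
from h import *
from rig import bot
go(bot.read_state(),[float(x) for x in sys.argv[1:4]])
E
python3 st.py .6481 -.2391 .01
```

```text
t 3.65 pos [ 0.6515 -0.2411  0.0302] F [0.8 0.2 0.1] open 1.0
 slide now [ 4.   1.1 20.2] slide in RT [ 3.8  1.1 20.2] twist [-0.0027  0.0077 -0.0001]
```

>>> carry_out --grip '[1, 1, 1, 1, 1]' --slide '[[4, 1, 10], [0, 0, 10], [0, 0, 5], [0, 0, 0], [0, 0, 0]]' --twist '[[-0.0027, 0.0077, 0], [0, 0, 0], [0, 0, 0], [0, 0, 0], [0, 0, 0]]'

```text
time_s: 4.15
position: [0.648, -0.2399, 0.0041]
tcp_rot: [[-0.968, 0.25, 0.001], [0.25, 0.968, -0.0], [-0.001, -0.0, -1.0]]
force: [0.3, -0.3, 0.5]
opening: 1.002
```

```bash
python3 st.py .6481 -.2391 -.01
```

```text
t 4.15 pos [ 0.648  -0.2399  0.0041] F [ 0.3 -0.3  0.5] open 1.002
 slide now [ 0.1  0.8 14.1] slide in RT [ 0.1  0.8 14.1] twist [-0.0001  0.001  -0.0012]
```

No contact yet. Creeping down while watching the force.

>>> carry_out --grip '[1, 1, 1, 1, 1, 1]' --slide '[[0, 0.8, 4], [0, 0, 3], [0, 0, 2], [0, 0, 1], [0, 0, 0], [0, 0, 0]]' --twist '[[0, 0, 0], [0, 0, 0], [0, 0, 0], [0, 0, 0], [0, 0, 0], [0, 0, 0]]'

```text
time_s: 4.75
position: [0.6485, -0.2389, -0.0068]
tcp_rot: [[-0.968, 0.249, 0.001], [0.249, 0.968, -0.0], [-0.001, -0.0, -1.0]]
force: [-0.3, -0.4, -0.5]
opening: 0.998
```

```bash
python3 look.py w3;python3 st.py .6481 -.2391 -.01
```

```text
t 4.75 pos [ 0.6485 -0.2389 -0.0068] F [-0.3 -0.4 -0.5] open 0.998
 slide now [  -1.1   -1.6 -156.8] slide in RT [  -0.9   -1.6 -156.8] twist [-0.0002  0.0012 -0.0008]
t 4.8 pos [ 0.6485 -0.2389 -0.0068] F [-1.1 -0.5  1. ] open 0.999
 slide now [ 0.4 -0.3  3.2] slide in RT [ 0.4 -0.3  3.2] twist [-0.0001  0.0013 -0.0008]
```

View pics/w3.png

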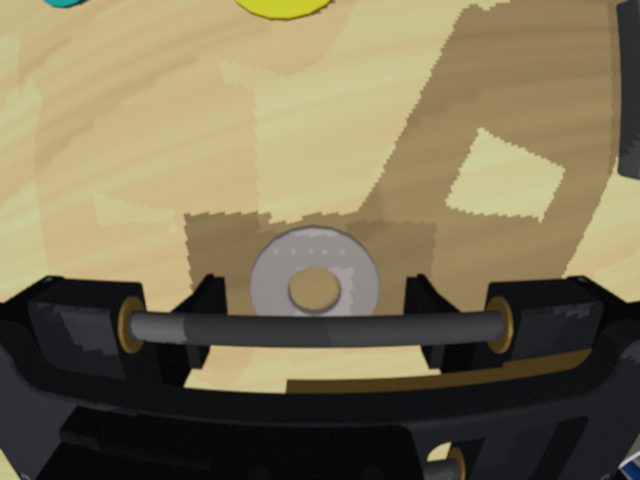

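The disc is centred between the jaws at (315,289), with no contact yet.

>>> carry_out --grip '[0.64, 0.64, 0.64, 0.64, 0.64, 0.64]' --slide '[[0, 0, 0], [0, 0, 1], [0, 0, 1], [0, 0, 1], [0, 0, 0], [0, 0, 0]]' --twist '[[0, 0, 0], [0, 0, 0], [0, 0, 0], [0, 0, 0], [0, 0, 0], [0, 0, 0]]'

```text
time_s: 5.4
position: [0.6488, -0.2391, -0.0096]
tcp_rot: [[-0.968, 0.25, 0.002], [0.25, 0.968, -0.001], [-0.002, -0.0, -1.0]]
force: [-0.9, 0.4, -1.0]
opening: 0.818
```

```bash
python3 st.py .6481 -.2391 -.01
```

```text
t 5.4 pos [ 0.6488 -0.2391 -0.0096] F [-0.9  0.4 -1. ] open 0.818
 slide now [ 0.7 -0.2  0.4] slide in RT [ 0.7 -0.2  0.4] twist [-0.0003  0.0021 -0.0009]
```

>>> carry_out --grip '[0.64, 0.64, 0.64, 0.64]' --slide '[[0.6, 0, 1], [0, 0, 1], [0, 0, 0.5], [0, 0, 0]]' --twist '[[0, 0.002, 0], [0, 0, 0], [0, 0, 0], [0, 0, 0]]'

```text
time_s: 5.8
position: [0.6481, -0.2389, -0.0123]
tcp_rot: [[-0.968, 0.25, -0.0], [0.25, 0.968, -0.0], [0.0, -0.0, -1.0]]
force: [0.1, 0.4, 0.7]
opening: 0.822
```

```bash
python3 st.py .6481 -.2391 -.01
```

```text
t 5.8 pos [ 0.6481 -0.2389 -0.0123] F [0.1 0.4 0.7] open 0.822
 slide now [-0.  -0.2 -2.3] slide in RT [-0.  -0.2 -2.3] twist [-0.0004 -0.0002 -0.0009]
```

>>> carry_out --grip '[0.64, 0.64, 0.64, 0.64]' --slide '[[0, 0, 1], [0, 0, 1], [0, 0, 0], [0, 0, 0]]' --twist '[[0, 0, 0], [0, 0, 0], [0, 0, 0], [0, 0, 0]]'

```text
time_s: 6.2
position: [0.6481, -0.2389, -0.0145]
tcp_rot: [[-0.968, 0.25, -0.0], [0.25, 0.968, -0.0], [0.0, -0.0, -1.0]]
force: [1.1, -1.1, -0.6]
opening: 0.822
```

>>> carry_out --grip '[0.64, 0.64, 0.64]' --slide '[[0, 0, 1], [0, 0, 0.5], [0, 0, 0]]' --twist '[[0, 0, 0], [0, 0, 0], [0, 0, 0]]'

```text
time_s: 6.5
position: [0.6482, -0.2389, -0.0161]
tcp_rot: [[-0.968, 0.25, -0.0], [0.25, 0.968, -0.0], [0.0, -0.0, -1.0]]
force: [-0.8, 0.5, 0.0]
opening: 0.823
```

>>> carry_out --grip '[0.64, 0.64, 0.64]' --slide '[[0, 0, 0.7], [0, 0, 0.6], [0, 0, 0]]' --twist '[[0, 0, 0], [0, 0, 0], [0, 0, 0]]'

```text
time_s: 6.8
position: [0.6482, -0.239, -0.0175]
tcp_rot: [[-0.968, 0.25, -0.0], [0.25, 0.968, -0.0], [0.0, -0.0, -1.0]]
force: [0.0, 0.6, -0.3]
opening: 0.82
```

>>> carry_out --grip '[0.64, 0.64, 0.64]' --slide '[[0, 0, 0.7], [0, 0, 0.6], [0, 0, 0]]' --twist '[[0, 0, 0], [0, 0, 0], [0, 0, 0]]'

```text
time_s: 7.1
position: [0.6482, -0.239, -0.0189]
tcp_rot: [[-0.968, 0.25, -0.0], [0.25, 0.968, -0.0], [0.0, -0.0, -1.0]]
force: [-0.6, -0.3, -0.4]
opening: 0.818
```

>>> carry_out --grip '[0.64, 0.64, 0.64]' --slide '[[0, 0, 0.7], [0, 0, 0.6], [0, 0, 0]]' --twist '[[0, 0, 0], [0, 0, 0], [0, 0, 0]]'

```text
time_s: 7.4
position: [0.6482, -0.239, -0.0204]
tcp_rot: [[-0.968, 0.25, -0.0], [0.25, 0.968, -0.0], [0.0, -0.0, -1.0]]
force: [0.5, 0.4, -0.7]
opening: 0.819
```

```bash
python3 look.py w4
```

```text
t 7.4 pos [ 0.6482 -0.239  -0.0204] F [ 0.5  0.4 -0.7] open 0.819
 slide now [  -1.2   -1.5 -170.4] slide in RT [  -1.2   -1.5 -170.4] twist [-0.0004 -0.     -0.0009]
```

View pics/w4.png

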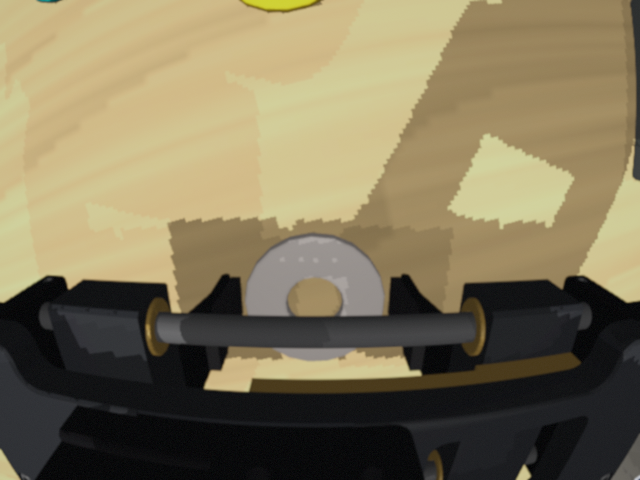

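```bash
python3 - <<'E'
from h import *
w,s=wload("w4")
for uv in ([260,290],[370,290],[310,250],[280,240],[200,240],[420,250],[237,283],[238,290],[239,300],[238,305],[393,290],[392,300],[230,278],[234,300]):
    P=wtool(w,[uv]);Q=P@s["tcp_rot"].T+s["position"];print(uv,(P*1000).round(1),"world z",(Q[0,2]*1000).round(1))
E
```

```text
[260, 290] [[  6.8 -25.1 -29.9]] world z 9.6
[370, 290] [[  6.3  25.4 -28.6]] world z 8.3
[310, 250] [[ 25.7  -2.2 -28.6]] world z 8.3
[280, 240] [[ 28.  -16.1 -20.7]] world z 0.4
[200, 240] [[ 28.3 -54.  -22.2]] world z 1.9
[420, 250] [[ 23.5  49.5 -22. ]] world z 1.7
[237, 283] [[ 10.1 -35.7 -29.8]] world z 9.5
[238, 290] [[  6.6 -35.5 -29.8]] world z 9.4
[239, 300] [[  0.8 -35.7 -28.5]] world z 8.2
[238, 305] [[ -0.3 -35.7 -31.5]] world z 11.1
[393, 290] [[  7.4  35.6 -31.6]] world z 11.2
[392, 300] [[  2.2  35.6 -31.3]] world z 10.9
[230, 278] [[ 10.4 -40.1 -24.7]] world z 4.4
[234, 300] [[  6.3 -35.3 -40. ]] world z 19.7
```

>>> carry_out --grip '[0.64, 0.64, 0.64, 0.64]' --slide '[[0, 0, 0.7], [0, 0, 0.6], [0, 0, 0.4], [0, 0, 0]]' --twist '[[0, 0, 0], [0, 0, 0], [0, 0, 0], [0, 0, 0]]'

```text
time_s: 7.85
position: [0.6483, -0.239, -0.0207]
tcp_rot: [[-0.968, 0.249, 0.0], [0.249, 0.968, -0.0], [-0.0, -0.0, -1.0]]
force: [-0.1, 0.4, 0.2]
opening: 0.819
```

>>> carry_out --grip '[0.64, 0.64, 0.64]' --slide '[[0, 0, 0.7], [0, 0, 0.6], [0, 0, 0]]' --twist '[[0, 0, 0], [0, 0, 0], [0, 0, 0]]'

```text
time_s: 8.15
position: [0.6483, -0.239, -0.0207]
tcp_rot: [[-0.968, 0.249, 0.0], [0.249, 0.968, -0.001], [-0.0, -0.001, -1.0]]
force: [-0.5, 0.1, -0.3]
opening: 0.82
```

```bash
python3 - <<'E'
from rig import bot
import numpy as np
s=bot.read_state();print(np.round(s["joint_positions"],2),np.round(s["tau"],2))
E
```

```text
[-2.9470e+01  5.0830e+01  7.9290e+01 -3.0000e-02  4.9860e+01 -1.0502e+02] [-1.000e-02 -5.299e+01 -1.265e+01 -4.000e-02  2.000e-02  1.000e-02]
```

>>> carry_out --grip '[0.64, 0.64, 0.64, 0.64]' --slide '[[0, 0, -1.5], [0, 0, -1.5], [0, 0, 0], [0, 0, 0]]' --twist '[[0, 0, 0], [0, 0, 0], [0, 0, 0], [0, 0, 0]]'

```text
time_s: 8.55
position: [0.6483, -0.239, -0.0187]
tcp_rot: [[-0.968, 0.249, 0.0], [0.249, 0.968, -0.001], [-0.0, -0.0, -1.0]]
force: [-0.1, 1.3, -0.0]
opening: 0.823
```

```bash
python3 - <<'E'
from rig import bot
import numpy as np
s=bot.read_state();print(np.round(s["joint_positions"],2),np.round(s["tau"],2))
E
python3 st.py .6481 -.2391 -.018
```

```text
[-2.9470e+01  5.0670e+01  7.9270e+01 -3.0000e-02  5.0040e+01 -1.0501e+02] [-0.000e+00 -5.307e+01 -1.261e+01 -4.000e-02  6.000e-02 -0.000e+00]
t 8.55 pos [ 0.6483 -0.239  -0.0187] F [-0.1  1.3 -0. ] open 0.823
 slide now [ 0.2 -0.1 -0.7] slide in RT [ 0.2 -0.1 -0.7] twist [-0.0005  0.0003 -0.0007]
```

>>> carry_out --grip '[0.64, 0.64, 0.3, -0.2, -0.2, -0.2, -0.2, -0.2]' --slide '[[0, 0, 0.8], [0, 0, 0], [0, 0, 0], [0, 0, 0], [0, 0, 0], [0, 0, 0], [0, 0, 0], [0, 0, 0]]' --twist '[[0, 0, 0], [0, 0, 0], [0, 0, 0], [0, 0, 0], [0, 0, 0], [0, 0, 0], [0, 0, 0], [0, 0, 0]]'

```text
time_s: 9.35
position: [0.6482, -0.239, -0.02]
tcp_rot: [[-0.968, 0.249, -0.0], [0.249, 0.968, -0.0], [0.0, -0.0, -1.0]]
force: [-0.2, 0.3, -0.3]
opening: 0.749
```

```bash
python3 look.py w5; python3 - <<'E'
from h import *
w,s=wload("w5")
for uv in ([310,250],[200,240],[420,250],[240,278],[240,283],[238,290],[385,278],[388,283]):
    P=wtool(w,[uv]);Q=P@s["tcp_rot"].T+s["position"];print(uv,(P*1000).round(1),"world z",(Q[0,2]*1000).round(1))
E
```

```text
t 9.35 pos [ 0.6482 -0.239  -0.02  ] F [-0.2  0.3 -0.3] open 0.749
 slide now [  -1.2   -1.5 -170. ] slide in RT [  -1.2   -1.5 -170. ] twist [-0.0004 -0.     -0.0008]
[310, 250] [[ 25.8  -2.2 -28.9]] world z 8.9
[200, 240] [[ 28.1 -54.3 -21.3]] world z 1.3
[420, 250] [[ 23.2  49.8 -21.1]] world z 1.1
[240, 278] [[ 10.4 -35.3 -24.5]] world z 4.5
[240, 283] [[  9.8 -34.4 -29.1]] world z 9.0
[238, 290] [[ 10.6 -33.4 -38.7]] world z 18.7
[385, 278] [[ 10.2  33.  -23.7]] world z 3.6
[388, 283] [[ 10.6  33.1 -30.8]] world z 10.8
```

View pics/w5.png

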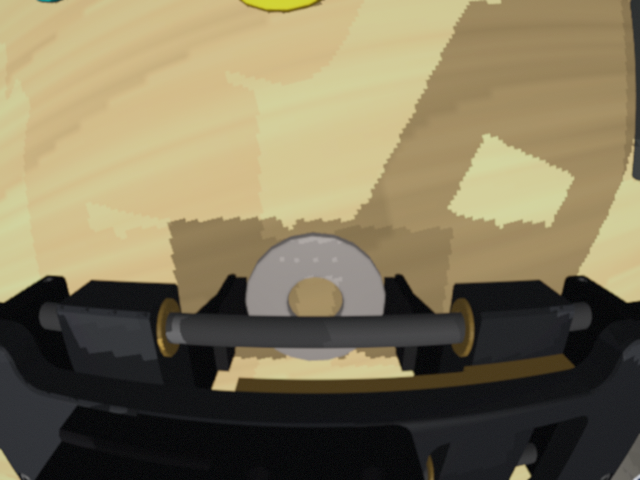

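The disc is gripped: opening 0.749 (about 65 mm), disc centred at (315,295).

>>> carry_out --grip '[-0.2, -0.2, -0.2, -0.2, -0.2, -0.2]' --slide '[[0, 0, -10], [0, 0, -20], [0, 0, -30], [0, 0, -30], [0, 0, -15], [0, 0, 0]]' --twist '[[0, 0, 0], [0, 0, 0], [0, 0, 0], [0, 0, 0], [0, 0, 0], [0, 0, 0]]'

```text
time_s: 10.0
position: [0.6475, -0.2386, 0.0896]
tcp_rot: [[-0.968, 0.249, -0.002], [0.249, 0.968, 0.001], [0.002, 0.0, -1.0]]
force: [0.6, -0.3, -1.5]
opening: 0.75
```

```bash
python3 st.py .5917 .0192 .10
```

```text
t 10.0 pos [ 0.6475 -0.2386  0.0896] F [ 0.6 -0.3 -1.5] open 0.75
 slide now [118.4 235.7 -10.1] slide in RT [118.2 235.8 -10.4] twist [ 0.0003 -0.0025 -0.0008]
```

>>> carry_out --grip '[-0.2, -0.2, -0.2, -0.2, -0.2, -0.2, -0.2, -0.2, -0.2]' --slide '[[4, 20, -2], [6, 34, -2], [6, 40, -2], [6, 40, 0], [6, 40, 0], [6, 35, 0], [4, 20, 0], [2, 8, 0], [0, 0, 0]]' --twist '[[0, 0, 0], [0, 0, 0], [0, 0, 0], [0, 0, 0], [0, 0, 0], [0, 0, 0], [0, 0, 0], [0, 0, 0], [0, 0, 0]]'

```text
time_s: 10.9
position: [0.659, 0.0192, 0.0843]
tcp_rot: [[-0.968, 0.251, -0.023], [0.25, 0.968, 0.009], [0.024, 0.002, -1.0]]
force: [0.8, 0.0, -0.5]
opening: 0.749
```

```bash
python3 look.py w6;python3 st.py .5917 .0192 .10
```

```text
t 10.9 pos [0.659  0.0192 0.0843] F [ 0.8  0.  -0.5] open 0.749
 slide now [ -53.8 -253.9  -67.7] slide in RT [ -54.9 -254.2  -65.7] twist [ 0.0025 -0.0244 -0.0019]
t 10.95 pos [0.6589 0.0185 0.0842] F [-0.1  0.9 -0.9] open 0.748
 slide now [ 65.6 -16.1 -14.2] slide in RT [ 65.3 -16.  -15.8] twist [ 0.0024 -0.0247 -0.0026]
```

View pics/w6.png

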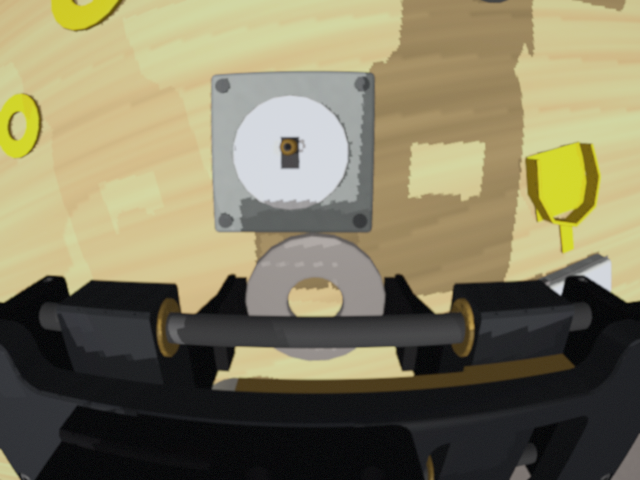

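The wrist view shows the table as a circle centred near (291,152), with the brass pin tip at (290,147) in the slot and the press square to the image. The held disc is at (315,295).

```bash
python3 - <<'E'
from h import *
w,s=wload("w6");R=s["tcp_rot"]
hsv=cv2.cvtColor(w["color"],cv2.COLOR_RGB2HSV)
m=(hsv[...,1]<40)&(hsv[...,2]>185);m[:, :225]=0;m[:,360:]=0
b,ct,ce,a=blob(m,(291,150));print(ce,a)
k=ct[:,1]<185
P=wplane(w,s,ct[k],.04);q=circ(P);print("table",q.round(4), (R.T@(np.r_[q[:2],.04]-s["position"])*1000).round(1))
# block corners on z=.024
c=np.array([[212,74],[374,73],[375,232],[215,230]]);Q=wplane(w,s,c,.024);print("block",Q.mean(0).round(4),Q.round(4)[:,:2].tolist())
for a,b in((1,2),(0,3)): d=Q[a]-Q[b];print(np.degrees(np.arctan2(d[1],d[0])).round(2),np.linalg.norm(d).round(4))
for a,b in((1,0),(2,3)): d=Q[a]-Q[b];print(np.degrees(np.arctan2(d[1],d[0])).round(2),np.linalg.norm(d).round(4))
pin=wplane(w,s,[[289,146.5]],.062)[0];print("pin",pin.round(4))
print("pin rel table in RT",(RT.T@(pin-np.r_[q[:2],.062])*1000).round(1))
im=cv2.resize(w["color"][90:215,225:360,::-1],None,fx=5,fy=5,interpolation=cv2.INTER_CUBIC);cv2.imwrite("pics/z2.png",cv2.resize(im,(600,555)))
# held disc
m=(hsv[...,1]<40)&(hsv[...,2]>90);m[:236]=0;m[310:]=0;m[:,:246]=0;m[:,386:]=0
b,ct,ce,a=blob(m,(315,275));ct=ct[(ct[:,1]<285)&(ct[:,1]>238)&(ct[:,0]>248)&(ct[:,0]<384)]
T=w["T_tool_cam"];d=wray(w,ct)@T[:3,:3].T;zz=-.0285;t=(zz-T[2,3])/d[:,2];print("held disc in tool",(circ(T[:3,3]+d*t[:,None])*1000).round(1))
E
```

```text
[289.92613211 150.17085965] 9341
table [0.5913 0.0204 0.0355] [ 64.8 -15.9  45.9]
block [0.5913 0.0217 0.024 ] [[0.5249, -0.0173], [0.5531, 0.0868], [0.6583, 0.0622], [0.6291, -0.045]]
166.82 0.1081
165.1 0.1077
74.89 0.1079
74.73 0.1111
pin [0.588  0.0226 0.062 ]
pin rel table in RT [3.8 1.3 0. ]
held disc in tool [33.3  0.1 23.1]
```

View pics/z2.png

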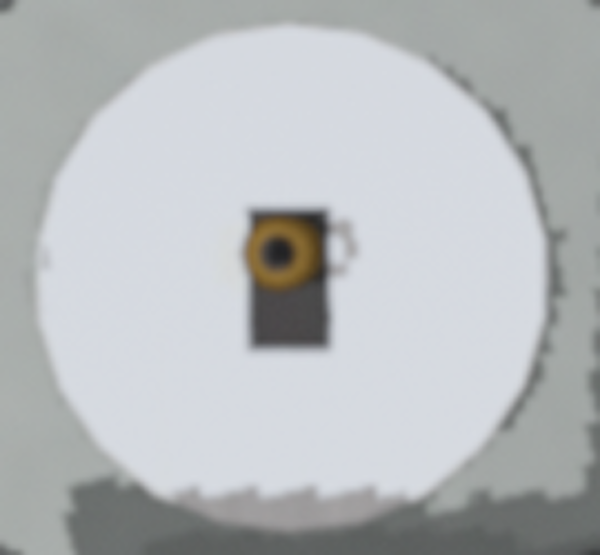

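Pin is about 3.8 mm toward tool +x. Now moving the disc over the table.

>>> carry_out --grip '[-0.2, -0.2, -0.2, -0.2, -0.2]' --slide '[[20, -5, 0], [30, -8, 0], [14, -3, 0], [0, 0, 0], [0, 0, 0]]' --twist '[[0.002, -0.0247, -0.002], [0, 0, 0], [0, 0, 0], [0, 0, 0], [0, 0, 0]]'

```text
time_s: 11.45
position: [0.5914, 0.0124, 0.0829]
tcp_rot: [[-0.967, 0.256, 0.001], [0.256, 0.967, -0.002], [-0.001, -0.002, -1.0]]
force: [0.5, -0.2, -1.0]
opening: 0.748
```

```bash
python3 st.py .5914 .0202 .055
```

```text
t 11.45 pos [0.5914 0.0124 0.0829] F [ 0.5 -0.2 -1. ] open 0.748
 slide now [ 2.   7.6 27.9] slide in RT [ 1.9  7.5 27.9] twist [-0.0017  0.0013 -0.0076]
```

>>> carry_out --grip '[-0.2, -0.2, -0.2, -0.2, -0.2, -0.2]' --slide '[[2, 7.5, 0], [0, 0, 0], [0, 0, 10], [0, 0, 10], [0, 0, 4], [0, 0, 0]]' --twist '[[-0.0017, 0.001, -0.0076], [0, 0, 0], [0, 0, 0], [0, 0, 0], [0, 0, 0], [0, 0, 0]]'

```text
time_s: 12.05
position: [0.5959, 0.019, 0.0563]
tcp_rot: [[-0.968, 0.25, 0.004], [0.25, 0.968, -0.001], [-0.005, 0.0, -1.0]]
force: [1.3, 0.1, -1.2]
opening: 0.755
```

```bash
python3 st.py .5914 .0202 .022
```

```text
t 12.05 pos [0.5959 0.019  0.0563] F [ 1.3  0.1 -1.2] open 0.755
 slide now [ 4.8  0.  34.3] slide in RT [ 4.7  0.1 34.3] twist [ 0.0004  0.0045 -0.0011]
```

>>> carry_out --grip '[-0.2, -0.2, -0.2, -0.2, -0.2, -0.2, -0.2]' --slide '[[4.7, 0, 0], [0, 0, 0], [0.3, 0, 4], [0.3, 0, 4], [0.3, 0, 4], [0, 0, 0], [0, 0, 0]]' --twist '[[0, 0.0045, -0.001], [0, 0, 0], [0, 0, 0], [0, 0, 0], [0, 0, 0], [0, 0, 0], [0, 0, 0]]'

```text
time_s: 12.75
position: [0.59, 0.0206, 0.0432]
tcp_rot: [[-0.969, 0.249, -0.0], [0.249, 0.969, 0.0], [0.0, 0.0, -1.0]]
force: [-0.4, 0.4, 0.6]
opening: 0.749
```

```bash
python3 st.py .5914 .0202 .022
```

```text
t 12.75 pos [0.59   0.0206 0.0432] F [-0.4  0.4  0.6] open 0.749
 slide now [-1.5 -0.  21.2] slide in RT [-1.5 -0.  21.2] twist [ 0.0004 -0.0003  0.0002]
```

>>> carry_out --grip '[-0.2, -0.2, -0.2, -0.2, -0.2, -0.2, -0.2]' --slide '[[-1.5, 0, 0], [0, 0, 4], [0, 0, 5], [0, 0, 5], [0, 0, 3], [0, 0, 0], [0, 0, 0]]' --twist '[[0, 0, 0], [0, 0, 0], [0, 0, 0], [0, 0, 0], [0, 0, 0], [0, 0, 0], [0, 0, 0]]'

```text
time_s: 13.45
position: [0.5917, 0.0201, 0.0245]
tcp_rot: [[-0.969, 0.249, -0.0], [0.249, 0.969, 0.0], [0.0, 0.0, -1.0]]
force: [-0.2, -0.1, 0.4]
opening: 0.75
```

```bash
python3 st.py .5914 .0202 .020
```

```text
t 13.45 pos [0.5917 0.0201 0.0245] F [-0.2 -0.1  0.4] open 0.75
 slide now [0.3 0.  4.5] slide in RT [0.3 0.  4.5] twist [ 0.0004 -0.0004  0.0001]
```

>>> carry_out --grip '[-0.2, -0.2, -0.2, -0.2, -0.2]' --slide '[[0.3, 0, 1.5], [0, 0, 1.5], [0, 0, 1], [0, 0, 0], [0, 0, 0]]' --twist '[[0, 0, 0], [0, 0, 0], [0, 0, 0], [0, 0, 0], [0, 0, 0]]'

```text
time_s: 13.95
position: [0.5917, 0.0202, 0.0206]
tcp_rot: [[-0.969, 0.249, 0.001], [0.249, 0.969, 0.0], [-0.0, 0.0, -1.0]]
force: [-0.0, -0.5, -0.3]
opening: 0.748
```

```bash
python3 look.py w7; python3 st.py .5914 .0202 .020; python3 - <<'E'
from rig import bot
import cv2
c=bot.capture("scene")["color"][200:320,230:390,::-1];cv2.imwrite("pics/s7.png",cv2.resize(c,(800,600),interpolation=2))
E
```

```text
t 13.95 pos [0.5917 0.0202 0.0206] F [-0.  -0.5 -0.3] open 0.748
 slide now [-120.4 -238.4 -129.5] slide in RT [-120.4 -238.4 -129.4] twist [0.0005 0.0004 0.0001]
t 14.0 pos [0.5917 0.0202 0.0205] F [-0.  -0.1 -0.6] open 0.754
 slide now [ 0.3 -0.1  0.5] slide in RT [ 0.3 -0.1  0.5] twist [0.0005 0.0004 0.0001]
```

View pics/w7.png

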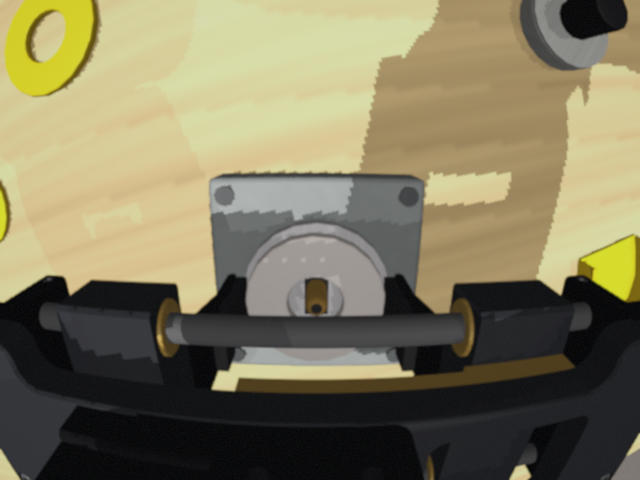

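View pics/s7.png

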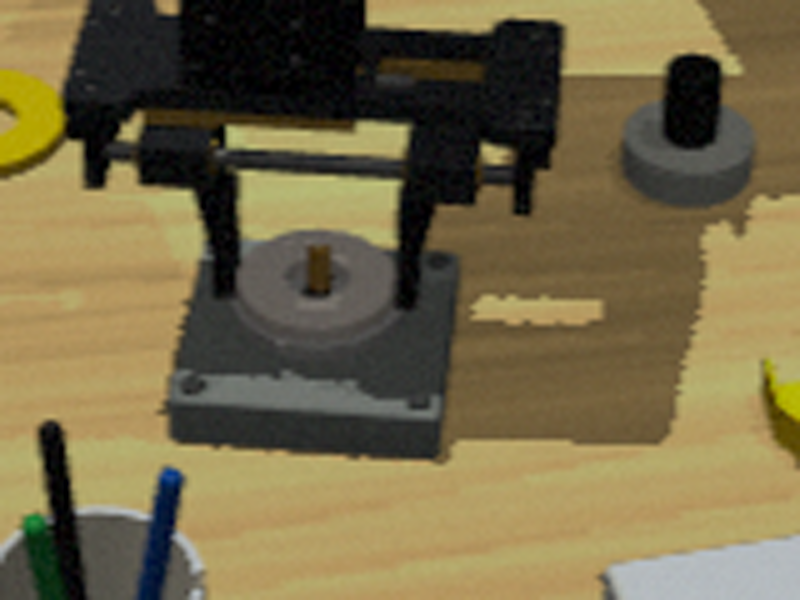

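Both views show the white disc on the table around the pin, centred in the wrist view at (315,295). Releasing and lifting.

>>> carry_out --grip '[0.55, 0.64, 0.7, 0.75, 0.75, 0.75, 0.75, 0.75, 0.75, 0.75, 0.75]' --slide '[[0, 0, 0], [0, 0, 0], [0, 0, 0], [0, 0, 0], [0, 0, -4], [0, 0, -10], [0, 0, -25], [0, 0, -30], [0, 0, -20], [0, 0, 0], [0, 0, 0]]' --twist '[[0, 0, 0], [0, 0, 0], [0, 0, 0], [0, 0, 0], [0, 0, 0], [0, 0, 0], [0, 0, 0], [0, 0, 0], [0, 0, 0], [0, 0, 0], [0, 0, 0]]'

```text
time_s: 15.15
position: [0.592, 0.0201, 0.1159]
tcp_rot: [[-0.969, 0.249, 0.002], [0.249, 0.969, 0.0], [-0.002, 0.001, -1.0]]
force: [0.4, 1.5, 0.5]
opening: 0.875
```

```bash
python3 look.py w8; python3 st.py .490 -.213 .11
```

```text
t 15.15 pos [0.592  0.0201 0.1159] F [0.4 1.5 0.5] open 0.875
 slide now [-120.2 -238.4  -34. ] slide in RT [-120.1 -238.4  -34.1] twist [0.0007 0.0022 0.0001]
t 15.2 pos [0.5921 0.0201 0.1157] F [0.3 0.4 0.5] open 0.875
 slide now [  41.  -251.1    5.5] slide in RT [  41.  -251.1    5.7] twist [0.0007 0.0023 0.0001]
```

View pics/w8.png

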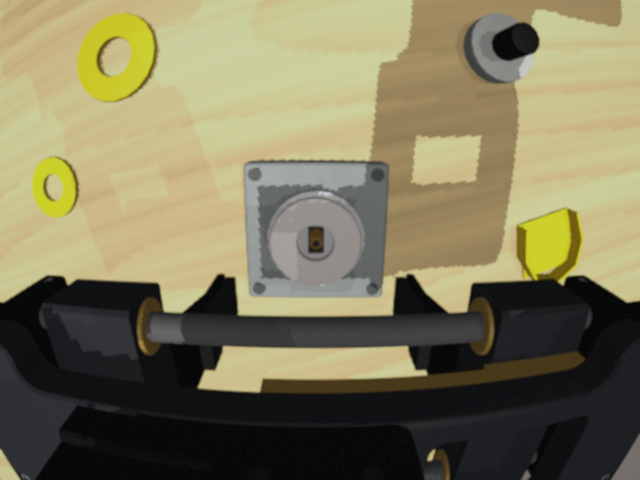

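The white disc rests on the table at (316,240), with the press square around it and the pin showing in the hole. I'll quantify the centring.

```bash
python3 - <<'E'
from h import *
w,s=wload("w8")
c=np.array([[246,163],[387,161],[389,296],[248,297]]);Q=wplane(w,s,c,.024);print("block",Q.mean(0).round(4))
e=np.array([[[268,240]],[[363,238]],[[315,195]],[[316,287]]]).reshape(-1,2)
E=wplane(w,s,e,.048);print("disc",circ(E).round(4),E.round(4).tolist())
pin=wplane(w,s,[[316,240]],.062);print(pin)
im=cv2.resize(w["color"][155:300,240:395,::-1],(775,600)[0:2],interpolation=2);cv2.imwrite("pics/z3.png",im)
E
```

```text
block [0.5916 0.0223 0.024 ]
disc [0.5922 0.0205 0.034 ] [[0.5818, -0.0118, 0.048], [0.5971, 0.054, 0.048], [0.5589, 0.0286, 0.048], [0.6254, 0.0123, 0.048]]
[[0.58627522 0.02225971 0.062     ]]
```

View pics/z3.png

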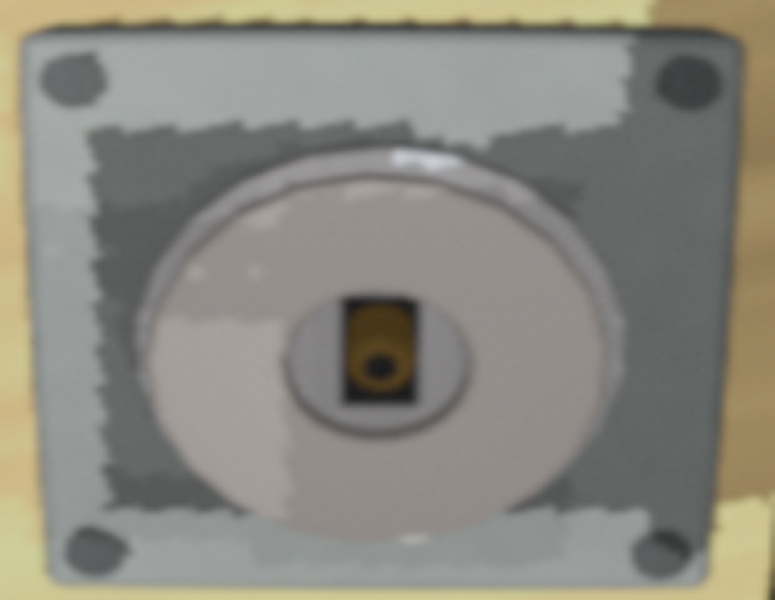

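>>> carry_out --grip '[0.75, 0.75, 0.75, 0.75, 0.75, 0.75, 0.75, 0.75, 0.75]' --slide '[[3, -18, 0], [5, -33, 0], [7, -40, 0], [7, -40, 0], [7, -40, 0], [7, -40, 0], [4, -24, 0], [0, -5, 0], [0, 0, 0]]' --twist '[[0, 0.002, 0], [0, 0, 0], [0, 0, 0], [0, 0, 0], [0, 0, 0], [0, 0, 0], [0, 0, 0], [0, 0, 0], [0, 0, 0]]'

```text
time_s: 16.1
position: [0.4858, -0.2066, 0.1048]
tcp_rot: [[-0.969, 0.246, -0.014], [0.246, 0.969, 0.009], [0.016, 0.005, -1.0]]
force: [-0.0, 0.2, -0.3]
opening: 0.875
```

```bash
python3 look.py w9; python3 st.py .490 -.213 .10
```

```text
t 16.1 pos [ 0.4858 -0.2066  0.1048] F [-0.   0.2 -0.3] open 0.875
 slide now [-165.8    7.3  -47.8] slide in RT [-166.5    7.6  -45.2] twist [ 0.0055 -0.0161  0.0031]
t 16.15 pos [ 0.4859 -0.2061  0.1048] F [0.7 0.1 0.1] open 0.878
 slide now [-5.8 -5.7  4.7] slide in RT [-5.7 -5.7  4.8] twist [ 0.0055 -0.0164  0.004 ]
```

View pics/w9.png

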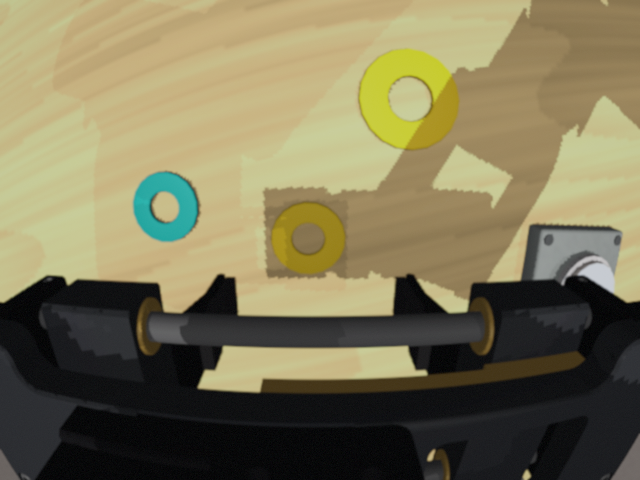

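The wrist view shows the small yellow ring at (309,238), in the gripper's shadow.

```bash
python3 - <<'E'
from h import *
w,s=wload("w9");hsv=cv2.cvtColor(w["color"],cv2.COLOR_RGB2HSV)
print(hsv[225,290],hsv[238,250],hsv[195,310],hsv[238,309])
m=(hsv[...,1]>hsv[225,290][1]-50)&(hsv[...,0]>22);m[:,:262]=0;m[:190]=0;m[280:]=0;m[:,360:]=0
b,ct,ce,a=blob(m,(309,238));P=wplane(w,s,ct,.006);q=circ(P);print(ce,a,q.round(4))
E
```

```text
[ 24 207 154] [ 24  78 202] [ 19 102 155] [ 20 105 136]
[307.77652303 237.45468053] 3365 [ 0.4885 -0.2127  0.0291]
```

>>> carry_out --grip '[0.7, 0.7, 0.7, 0.7, 0.7, 0.7, 0.7, 0.7]' --slide '[[-4, -5.8, 0], [0, 0, 5], [0, 0, 15], [0, 0, 20], [0, 0, 20], [0, 0, 10], [0, 0, 0], [0, 0, 0]]' --twist '[[0.0055, -0.0164, 0.004], [0, 0, 0], [0, 0, 0], [0, 0, 0], [0, 0, 0], [0, 0, 0], [0, 0, 0], [0, 0, 0]]'

```text
time_s: 16.95
position: [0.4921, -0.2058, 0.0314]
tcp_rot: [[-0.971, 0.238, 0.003], [0.238, 0.971, -0.0], [-0.003, 0.001, -1.0]]
force: [0.2, -0.5, 0.0]
opening: 0.853
```

```bash
python3 st.py .4885 -.2127 -.010
```

```text
t 16.95 pos [ 0.4921 -0.2058  0.0314] F [ 0.2 -0.5  0. ] open 0.853
 slide now [ 2.  -7.6 41.4] slide in RT [ 1.8 -7.6 41.4] twist [0.0006 0.0027 0.0109]
```

>>> carry_out --grip '[0.7, 0.7, 0.7, 0.7, 0.7, 0.7, 0.7]' --slide '[[2, -7.6, 0], [0, 0, 0], [0, 0, 8], [0, 0, 10], [0, 0, 8], [0, 0, 0], [0, 0, 0]]' --twist '[[0.0006, 0.0027, 0.011], [0, 0, 0], [0, 0, 0], [0, 0, 0], [0, 0, 0], [0, 0, 0], [0, 0, 0]]'

```text
time_s: 17.65
position: [0.4897, -0.2145, 0.0054]
tcp_rot: [[-0.968, 0.25, 0.004], [0.25, 0.968, -0.003], [-0.004, -0.002, -1.0]]
force: [-0.4, -0.6, -0.2]
opening: 0.854
```

```bash
python3 look.py w10; python3 st.py .4885 -.2127 -.019
```

```text
t 17.65 pos [ 0.4897 -0.2145  0.0054] F [-0.4 -0.6 -0.2] open 0.854
 slide now [-161.4   14.2 -143.9] slide in RT [-160.8   14.2 -144.6] twist [-0.0018  0.0044 -0.0013]
t 17.7 pos [ 0.4896 -0.2145  0.0055] F [0.3 0.2 0.9] open 0.851
 slide now [ 1.6  1.5 24.4] slide in RT [ 1.5  1.4 24.5] twist [-0.0018  0.0043 -0.0013]
```

View pics/w10.png

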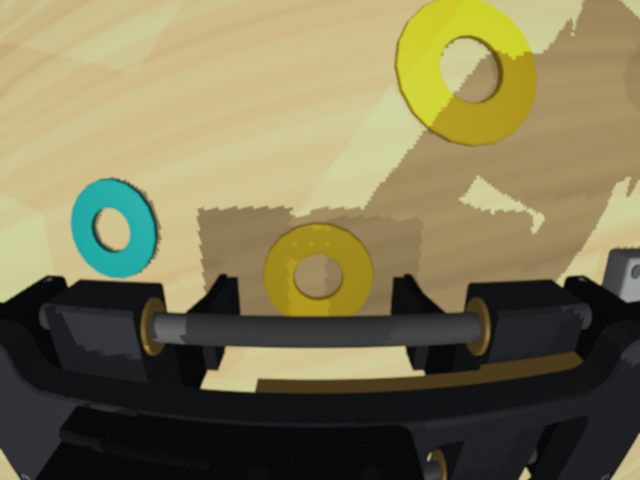

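The yellow ring is centred at (318,276), between the jaws.

```bash
python3 - <<'E'
from h import *
w,s=wload("w10");hsv=cv2.cvtColor(w["color"],cv2.COLOR_RGB2HSV)
m=(hsv[...,1]>157)&(hsv[...,0]>22);m[:,:255]=0;m[:215]=0;m[311:]=0;m[:,380:]=0
b,ct,ce,a=blob(m,(318,270));ct=ct[ct[:,1]<308]
P=wplane(w,s,ct,.006);q=circ(P);print(ce,a,q.round(4),(s["tcp_rot"].T@(np.r_[q[:2],.006]-s["position"])*1000).round(1))
E
```

```text
[317.8942518  268.31833802] 6402 [ 0.4883 -0.2125  0.0292] [ 1.8  1.6 -0.6]
```

>>> carry_out --grip '[0.6, 0.6, 0.6, 0.6, 0.6, 0.6]' --slide '[[1.5, 1.5, 0], [0, 0, 5], [0, 0, 7], [0, 0, 5], [0, 0, 0], [0, 0, 0]]' --twist '[[-0.0018, 0.004, -0.001], [0, 0, 0], [0, 0, 0], [0, 0, 0], [0, 0, 0], [0, 0, 0]]'

```text
time_s: 18.3
position: [0.4887, -0.2125, -0.0128]
tcp_rot: [[-0.969, 0.249, 0.0], [0.249, 0.969, -0.0], [-0.0, -0.0, -1.0]]
force: [0.3, 0.8, -0.1]
opening: 0.8
```

```bash
python3 st.py .4885 -.2127 -.020
```

```text
t 18.3 pos [ 0.4887 -0.2125 -0.0128] F [ 0.3  0.8 -0.1] open 0.8
 slide now [ 0.2 -0.3  7.2] slide in RT [ 0.2 -0.3  7.2] twist [-0.0001  0.0005  0.0002]
```

>>> carry_out --grip '[0.5, 0.5, 0.5, 0.5, 0.1, -0.3, -0.3, -0.3, -0.3, -0.3]' --slide '[[0, 0, 3], [0, 0, 2.5], [0, 0, 1], [0, 0, 0], [0, 0, 0], [0, 0, 0], [0, 0, 0], [0, 0, 0], [0, 0, 0], [0, 0, 0]]' --twist '[[0, 0, 0], [0, 0, 0], [0, 0, 0], [0, 0, 0], [0, 0, 0], [0, 0, 0], [0, 0, 0], [0, 0, 0], [0, 0, 0], [0, 0, 0]]'

```text
time_s: 19.3
position: [0.4891, -0.2127, -0.0195]
tcp_rot: [[-0.969, 0.249, 0.001], [0.249, 0.969, -0.001], [-0.001, -0.0, -1.0]]
force: [-0.1, 0.0, -0.5]
opening: 0.671
```

```bash
python3 look.py w11; python3 st.py .4885 -.2127 -.020;  python3 - <<'E'
from h import *
w,s=wload("w11")
for uv in ([310,250],[200,240],[420,250],[246,278],[246,282],[380,278],[380,282]):
    P=wtool(w,[uv]);Q=P@s["tcp_rot"].T+s["position"];print(uv,(P*1000).round(1),"world z",(Q[0,2]*1000).round(1))
E
```

```text
t 19.3 pos [ 0.4891 -0.2127 -0.0195] F [-0.1  0.  -0.5] open 0.671
 slide now [-162.1   12.6 -169.3] slide in RT [-161.9   12.6 -169.5] twist [-0.0004  0.0014  0.0001]
t 19.35 pos [ 0.489  -0.2127 -0.0195] F [-0.7  0.  -0.4] open 0.666
 slide now [ 0.5 -0.1  0.5] slide in RT [ 0.5 -0.1  0.5] twist [-0.0004  0.0014  0.0001]
[310, 250] [[ 25.4  -2.2 -27.5]] world z 8.0
[200, 240] [[ 27.8 -54.7 -20.3]] world z 0.8
[420, 250] [[ 23.1  49.8 -21. ]] world z 1.5
[246, 278] [[  9.7 -32.7 -22.7]] world z 3.2
[246, 282] [[ 10.6 -31.4 -29.7]] world z 10.2
[380, 278] [[ 10.3  30.6 -23.9]] world z 4.4
[380, 282] [[ 10.1  29.9 -28.2]] world z 8.7
```

View pics/w11.png

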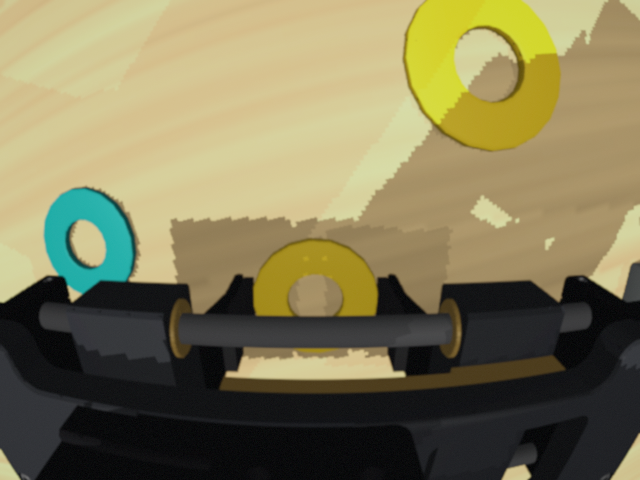

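Gripped at opening 0.67, disc at (315,297). Lifting and carrying it to the press.

>>> carry_out --grip '[-0.3, -0.3, -0.3, -0.3, -0.3, -0.3]' --slide '[[0, 0, -10], [0, 0, -20], [0, 0, -30], [0, 0, -30], [0, 0, -15], [0, 0, 0]]' --twist '[[0, 0, 0], [0, 0, 0], [0, 0, 0], [0, 0, 0], [0, 0, 0], [0, 0, 0]]'

```text
time_s: 19.95
position: [0.4885, -0.2123, 0.0914]
tcp_rot: [[-0.969, 0.249, 0.0], [0.249, 0.969, -0.0], [-0.0, 0.0, -1.0]]
force: [-0.6, -0.7, -0.5]
opening: 0.674
```

```bash
python3 st.py .5918 .0203 .085
```

```text
t 19.95 pos [ 0.4885 -0.2123  0.0914] F [-0.6 -0.7 -0.5] open 0.674
 slide now [-42.3 251.    6.4] slide in RT [-42.2 251.    6.4] twist [0.     0.0004 0.0001]
```

>>> carry_out --grip '[-0.3, -0.3, -0.3, -0.3, -0.3, -0.3, -0.3, -0.3, -0.3, -0.3]' --slide '[[-3, 20, 0], [-5, 32, 0], [-7, 40, 0], [-7, 40, 0], [-7, 40, 0], [-6, 36, 0], [-4, 22, 0], [-2, 10, 0], [0, 0, 0], [0, 0, 0]]' --twist '[[0, 0, 0], [0, 0, 0], [0, 0, 0], [0, 0, 0], [0, 0, 0], [0, 0, 0], [0, 0, 0], [0, 0, 0], [0, 0, 0], [0, 0, 0]]'

```text
time_s: 20.95
position: [0.5884, 0.0163, 0.087]
tcp_rot: [[-0.968, 0.252, -0.005], [0.252, 0.968, -0.001], [0.005, -0.002, -1.0]]
force: [0.7, 0.0, -0.0]
opening: 0.669
```

```bash
python3 look.py w12; python3 st.py .5918 .0203 .085
```

```text
t 20.95 pos [0.5884 0.0163 0.087 ] F [ 0.7  0.  -0. ] open 0.669
 slide now [-123.2 -233.5  -63. ] slide in RT [-122.6 -233.9  -63. ] twist [-0.0023 -0.0048 -0.0038]
t 21.0 pos [0.5883 0.0161 0.087 ] F [-0.  -0.4 -0.8] open 0.676
 slide now [-2.3  5.   2. ] slide in RT [-2.3  5.   2. ] twist [-0.0021 -0.005  -0.0046]
```

View pics/w12.png

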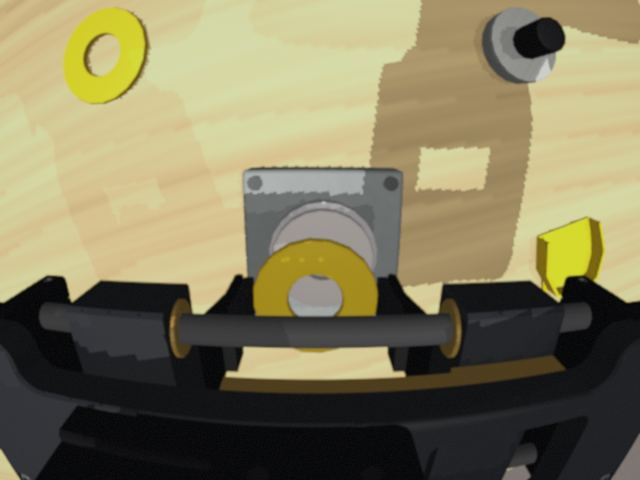

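The yellow disc is held at (315,297), with the press and white disc visible behind it.

>>> carry_out --grip '[-0.3, -0.3, -0.3, -0.3, -0.3, -0.3, -0.3]' --slide '[[-2.3, 5, 0], [0, 0, 0], [0, 0, 6], [0, 0, 8], [0, 0, 8], [0, 0, 0], [0, 0, 0]]' --twist '[[-0.002, -0.005, -0.0046], [0, 0, 0], [0, 0, 0], [0, 0, 0], [0, 0, 0], [0, 0, 0], [0, 0, 0]]'

```text
time_s: 21.7
position: [0.5905, 0.0162, 0.0625]
tcp_rot: [[-0.967, 0.254, -0.002], [0.254, 0.967, -0.0], [0.002, -0.001, -1.0]]
force: [0.1, -0.7, 0.0]
opening: 0.675
```

```bash
python3 st.py .5918 .0203 .032
```

```text
t 21.7 pos [0.5905 0.0162 0.0625] F [ 0.1 -0.7  0. ] open 0.675
 slide now [-0.3  4.3 30.5] slide in RT [-0.2  4.3 30.5] twist [-0.0009 -0.0018 -0.0058]
```

>>> carry_out --grip '[-0.3, -0.3, -0.3, -0.3, -0.3, -0.3, -0.3, -0.3]' --slide '[[-0.2, 4.3, 0], [0, 0, 0], [0, 0, 0], [0, 0, 4], [0, 0, 5], [0, 0, 4], [0, 0, 0], [0, 0, 0]]' --twist '[[0, -0.002, -0.0058], [0, 0, 0], [0, 0, 0], [0, 0, 0], [0, 0, 0], [0, 0, 0], [0, 0, 0], [0, 0, 0]]'

```text
time_s: 22.5
position: [0.5923, 0.021, 0.0486]
tcp_rot: [[-0.969, 0.248, 0.001], [0.248, 0.969, -0.001], [-0.001, -0.001, -1.0]]
force: [-0.4, -0.7, -0.5]
opening: 0.669
```

```bash
python3 st.py .5918 .0203 .032
```

```text
t 22.5 pos [0.5923 0.021  0.0486] F [-0.4 -0.7 -0.5] open 0.669
 slide now [ 0.3 -0.8 16.6] slide in RT [ 0.3 -0.8 16.6] twist [-0.0008  0.0012  0.0012]
```

>>> carry_out --grip '[-0.3, -0.3, -0.3, -0.3, -0.3, -0.3, -0.3]' --slide '[[0.3, -0.8, 0], [0, 0, 4], [0, 0, 4], [0, 0, 4], [0, 0, 3], [0, 0, 0], [0, 0, 0]]' --twist '[[0, 0.001, 0], [0, 0, 0], [0, 0, 0], [0, 0, 0], [0, 0, 0], [0, 0, 0], [0, 0, 0]]'

```text
time_s: 23.2
position: [0.5917, 0.0201, 0.0321]
tcp_rot: [[-0.969, 0.248, -0.0], [0.248, 0.969, -0.001], [0.0, -0.001, -1.0]]
force: [0.1, 0.1, 1.3]
opening: 0.672
```

```bash
python3 st.py .5918 .0203 .0292
```

```text
t 23.2 pos [0.5917 0.0201 0.0321] F [0.1 0.1 1.3] open 0.672
 slide now [-0.   0.2  2.9] slide in RT [-0.   0.2  2.9] twist [-0.0008 -0.      0.001 ]
```

>>> carry_out --grip '[-0.3, -0.3, -0.3, -0.3, -0.3]' --slide '[[0, 0, 1.2], [0, 0, 1], [0, 0, 0.6], [0, 0, 0], [0, 0, 0]]' --twist '[[0, 0, 0], [0, 0, 0], [0, 0, 0], [0, 0, 0], [0, 0, 0]]'

```text
time_s: 23.7
position: [0.592, 0.0201, 0.0294]
tcp_rot: [[-0.969, 0.248, 0.0], [0.248, 0.969, -0.001], [-0.001, -0.001, -1.0]]
force: [-0.3, -0.0, -0.1]
opening: 0.669
```

```bash
python3 look.py w13; python3 st.py .5918 .0203 .029; python3 - <<'E'
from rig import bot
import cv2
c=bot.capture("scene")["color"][200:320,230:390,::-1];cv2.imwrite("pics/s13.png",cv2.resize(c,(800,600),interpolation=2))
E
```

```text
t 23.7 pos [0.592  0.0201 0.0294] F [-0.3 -0.  -0.1] open 0.669
 slide now [-119.9 -238.6 -120.3] slide in RT [-120.1 -238.4 -120.6] twist [-0.0007  0.0007  0.001 ]
t 23.75 pos [0.592  0.0201 0.0294] F [-0.4 -0.8 -0.2] open 0.675
 slide now [0.3 0.2 0.4] slide in RT [0.3 0.2 0.4] twist [-0.0007  0.0008  0.001 ]
```

View pics/s13.png

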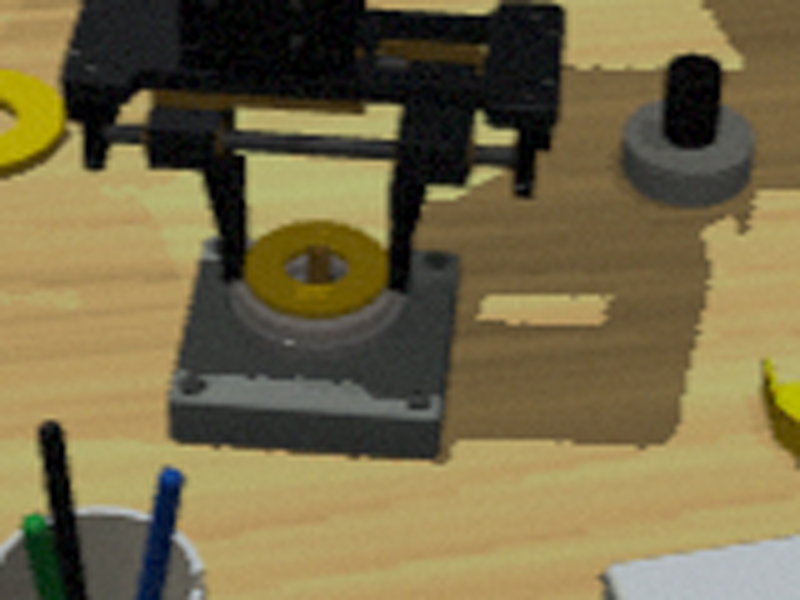

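View pics/w13.png

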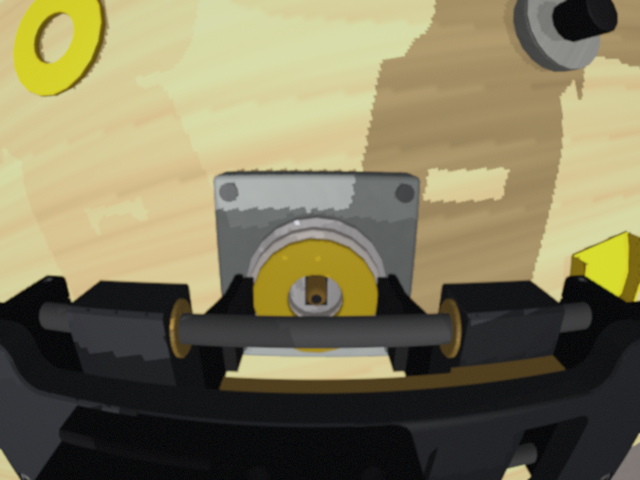

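Both views show the yellow disc seated concentrically on the white one. Releasing and rising.

>>> carry_out --grip '[0.38, 0.45, 0.5, 0.55, 0.6, 0.6, 0.6, 0.6, 0.6, 0.6, 0.6]' --slide '[[0, 0, 0], [0, 0, 0], [0, 0, 0], [0, 0, 0], [0, 0, -4], [0, 0, -10], [0, 0, -25], [0, 0, -30], [0, 0, -20], [0, 0, 0], [0, 0, 0]]' --twist '[[0, 0, 0], [0, 0, 0], [0, 0, 0], [0, 0, 0], [0, 0, 0], [0, 0, 0], [0, 0, 0], [0, 0, 0], [0, 0, 0], [0, 0, 0], [0, 0, 0]]'

```text
time_s: 24.9
position: [0.5921, 0.0201, 0.1245]
tcp_rot: [[-0.969, 0.248, 0.002], [0.248, 0.969, -0.001], [-0.002, -0.001, -1.0]]
force: [0.2, 0.7, -0.3]
opening: 0.801
```

```bash
python3 look.py w14; python3 st.py .478 .2055 .11;python3 - <<'E'
from h import *
w,s=wload("w14")
im=cv2.resize(w["color"][155:300,240:395,::-1],(775,600)[0:2],interpolation=2);cv2.imwrite("pics/z4.png",im)
disc("w14",(316,235),.054,"y")
E
```

```text
t 24.9 pos [0.5921 0.0201 0.1245] F [ 0.2  0.7 -0.3] open 0.801
 slide now [-119.8 -238.6  -25.1] slide in RT [-120.  -238.5  -25.5] twist [-0.0006  0.0021  0.001 ]
t 24.95 pos [0.5923 0.0201 0.1244] F [-0.2  0.4  0.7] open 0.803
 slide now [156.7 151.3  14. ] slide in RT [156.8 151.1  14.4] twist [-0.0006  0.0022  0.001 ]
w14 (316, 235) blob [314.4 239.4] 3291 circle [0.5919 0.0199 0.0278] in tool mm [ 0.3 -0.2 70.5]
```

View pics/z4.png

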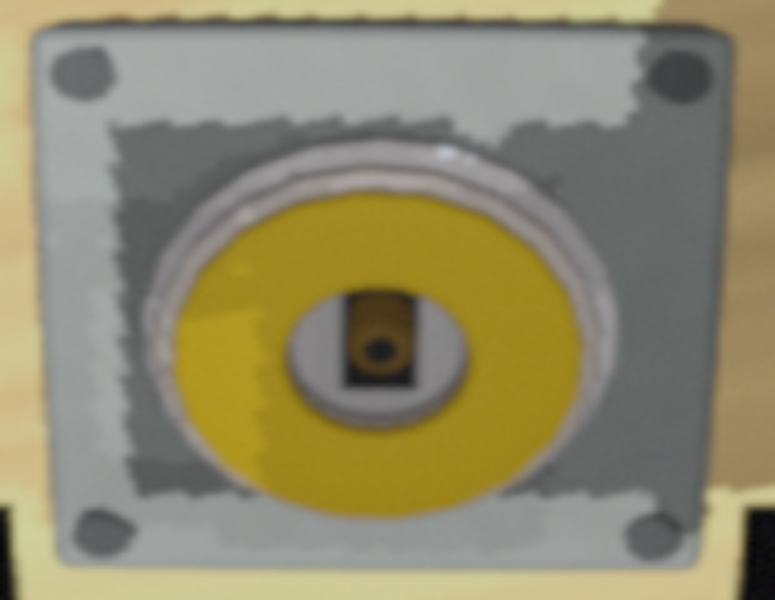

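View pics/w14.png

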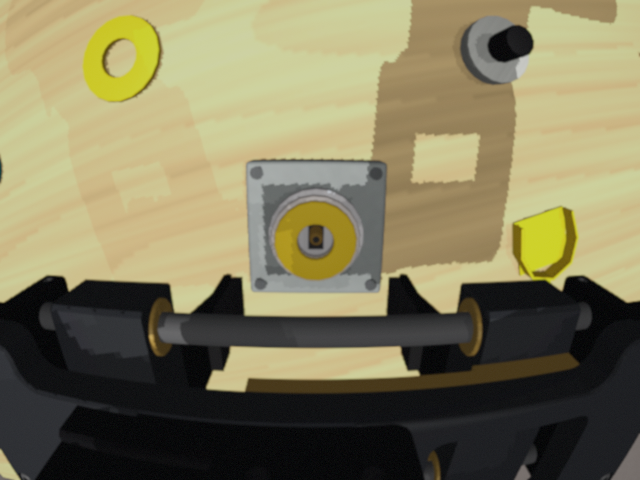

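The stack is concentric in the wrist view: yellow at (315,239), with the pin visible in the hole. Now the cap.

>>> carry_out --grip '[0.3, 0.3, 0.3, 0.3, 0.3, 0.3, 0.3, 0.3, 0.3, 0.3]' --slide '[[12, 12, 0], [22, 22, 0], [30, 29, 0], [30, 29, 0], [25, 24, 0], [14, 12, 0], [6, 6, 0], [0, 0, 0], [0, 0, 0], [0, 0, 0]]' --twist '[[0, 0.002, 0.001], [0, 0, 0], [0, 0, 0], [0, 0, 0], [0, 0, 0], [0, 0, 0], [0, 0, 0], [0, 0, 0], [0, 0, 0], [0, 0, 0]]'

```text
time_s: 25.95
position: [0.4759, 0.193, 0.1149]
tcp_rot: [[-0.968, 0.251, -0.022], [0.251, 0.968, -0.001], [0.021, -0.007, -1.0]]
force: [0.2, -1.1, 0.3]
opening: 0.653
```

```bash
python3 look.py w15; python3 st.py .478 .2055 .11;python3 - <<'E'
from h import *
w,s=wload("w14")
E=wplane(w,s,[[315.6,239.3]],.062);print("pin",E.round(4), (RT.T@(E[0]-[.5919,.0199,.062])*1000).round(1))
E
```

```text
t 25.95 pos [0.4759 0.193  0.1149] F [ 0.2 -1.1  0.3] open 0.653
 slide now [-275.7 -376.5  -38.4] slide in RT [-275.5 -377.   -35.1] twist [-0.0069 -0.0214 -0.0027]
t 26.0 pos [0.4762 0.1928 0.1149] F [0.5 0.4 0.2] open 0.65
 slide now [ 1.3 12.8  4.9] slide in RT [ 1.4 12.7  4.9] twist [-0.0068 -0.0212 -0.0031]
pin [[0.5883 0.0215 0.062 ]] [ 3.8  0.6 -0. ]
```

View pics/w15.png

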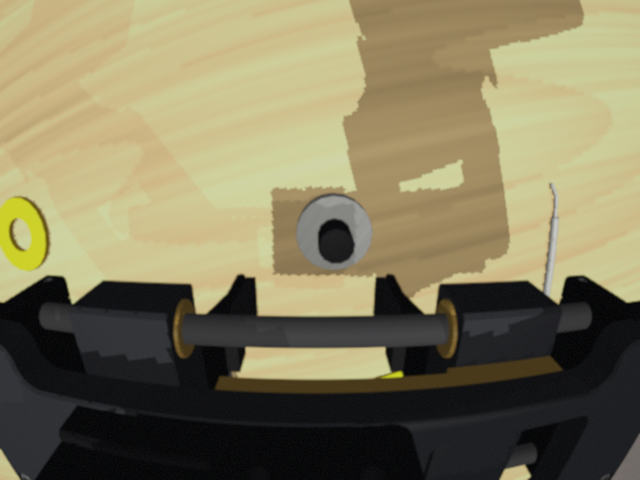

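The cap is at (334,232) and its knob top at (336,244). The tucker is at (552,240), off to the right.

```bash
python3 - <<'E'
from h import *
w,s=wload("w15");hsv=cv2.cvtColor(w["color"],cv2.COLOR_RGB2HSV)
m=((hsv[...,1]<55)|(hsv[...,2]<60));m[:190]=0;m[275:]=0;m[:,:285]=0;m[:,:][:,378:]=0
m=cv2.morphologyEx(m.astype(np.uint8),cv2.MORPH_OPEN,np.ones((5,5)))
b,ct,ce,a=blob(m,(334,232));P=wplane(w,s,ct,.02);q=circ(P);print(ce,a,q.round(4))
m=hsv[...,2]<55;m[:200]=0;m[270:]=0;m[:,:300]=0;m[:,370:]=0
b,ct,ce,a=blob(m,(336,240));k=ct[:,1]>240;P=wplane(w,s,ct[k],.056);q=circ(P);print("knob",ce,a,q.round(4))
vv,uu=np.mgrid[220:262,320:352];uv=np.stack([uu.ravel(),vv.ravel()],1);P=wtool(w,uv)@s["tcp_rot"].T+s["position"]
t=P[P[:,2]>.05];print("depth knob",len(t),t.mean(0).round(4),t[:,2].max())
E
```

```text
[333.65034194 231.63445842] 4533 [0.4772 0.2071 0.0298]
knob [335.1676397  240.91242702] 1199 [0.4773 0.207  0.0117]
depth knob 1011 [0.4758 0.207  0.0581] 0.3008695766199587
```

>>> carry_out --grip '[0.1, 0, -0.05, -0.05, -0.05, -0.05, -0.05, -0.05]' --slide '[[2.6, 14, 0], [0, 0, 0], [0, 0, 8], [0, 0, 15], [0, 0, 15], [0, 0, 0], [0, 0, 0], [0, 0, 0]]' --twist '[[-0.0068, -0.0212, -0.003], [0, 0, 0], [0, 0, 0], [0, 0, 0], [0, 0, 0], [0, 0, 0], [0, 0, 0], [0, 0, 0]]'

```text
time_s: 26.8
position: [0.4804, 0.2064, 0.0752]
tcp_rot: [[-0.968, 0.253, 0.005], [0.253, 0.968, 0.0], [-0.005, 0.002, -1.0]]
force: [0.3, -0.3, 1.2]
opening: 0.478
```

```bash
python3 look.py w16; python3 st.py .4772 .2071 .05;python3 - <<'E'
from h import *
w,s=wload("w16")
vv,uu=np.mgrid[240:340,230:400];uv=np.stack([uu.ravel(),vv.ravel()],1)
P=wtool(w,uv);m=(abs(P[:,0])<.0125)&(abs(P[:,1])>.017)&(abs(P[:,1])<.04)&(P[:,2]<.03)
o=np.argsort(-P[m][:,2])[:300:20]
print(np.c_[uv[m][o],(P[m][o]*1000).round(1)])
E
```

```text
t 26.8 pos [0.4804 0.2064 0.0752] F [ 0.3 -0.3  1.2] open 0.478
 slide now [-276.4 -389.9  -74.2] slide in RT [-274.5 -391.1  -74.8] twist [ 0.0017  0.0048 -0.0039]
t 26.85 pos [0.4806 0.2064 0.0754] F [-0.   0.2  0.3] open 0.476
 slide now [ 3.6 -0.3 25.3] slide in RT [ 3.4 -0.2 25.4] twist [ 0.0019  0.0054 -0.004 ]
[[359.  279.    8.7  21.  -20.9]
 [364.  277.   10.3  23.1 -22.4]
 [262.  277.   10.4 -25.  -22.9]
 [359.  287.    5.6  20.9 -23.4]
 [372.  276.   11.4  26.7 -24. ]
 [258.  276.   11.5 -26.6 -24.4]
 [360.  279.   10.3  21.  -24.8]
 [272.  309.   -5.3 -20.6 -25.1]
 [260.  279.   10.4 -25.6 -25.4]
 [370.  277.   11.6  25.5 -25.8]
 [358.  304.   -2.   20.4 -26.2]
 [272.  308.   -4.  -20.4 -26.6]
 [374.  278.   11.6  27.2 -26.9]
 [376.  278.   11.7  28.1 -27.3]
 [267.  281.   10.5 -22.  -27.9]]
```

View pics/w16.png

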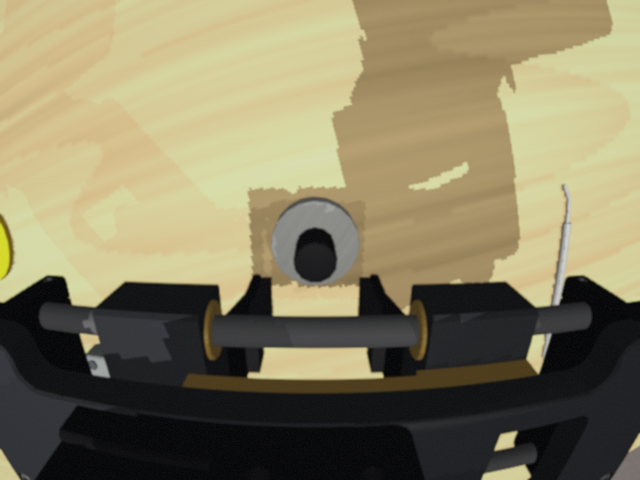

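The knob is at (316,255), between the jaws. The fingertips sit about 21 mm behind the reported TCP at every opening, so I'm aiming for TCP z of about 3 mm.

>>> carry_out --grip '[-0.05, -0.05, -0.05, -0.05, -0.05, -0.05, -0.05, -0.05]' --slide '[[3.5, 0, 0], [0, 0, 0], [0, 0, 6], [0, 0, 9], [0, 0, 9], [0, 0, 6], [0, 0, 0], [0, 0, 0]]' --twist '[[0.0018, 0.0054, -0.004], [0, 0, 0], [0, 0, 0], [0, 0, 0], [0, 0, 0], [0, 0, 0], [0, 0, 0], [0, 0, 0]]'

```text
time_s: 27.65
position: [0.4776, 0.2076, 0.0435]
tcp_rot: [[-0.969, 0.248, 0.001], [0.248, 0.969, 0.0], [-0.001, 0.001, -1.0]]
force: [0.4, -0.4, 0.7]
opening: 0.473
```

```bash
python3 st.py .4772 .2071 .003
```

```text
t 27.65 pos [0.4776 0.2076 0.0435] F [ 0.4 -0.4  0.7] open 0.473
 slide now [ 0.3 -0.6 40.5] slide in RT [ 0.3 -0.5 40.5] twist [0.0007 0.0012 0.0005]
```

>>> carry_out --grip '[-0.05, -0.05, -0.05, -0.05, -0.05, -0.05, -0.05, -0.05]' --slide '[[0.3, -0.5, 5], [0, 0, 8], [0, 0, 9], [0, 0, 9], [0, 0, 5], [0, 0, 0], [0, 0, 0], [0, 0, 0]]' --twist '[[0, 0.001, 0], [0, 0, 0], [0, 0, 0], [0, 0, 0], [0, 0, 0], [0, 0, 0], [0, 0, 0], [0, 0, 0]]'

```text
time_s: 28.45
position: [0.4773, 0.2072, 0.004]
tcp_rot: [[-0.969, 0.248, 0.0], [0.248, 0.969, 0.001], [0.0, 0.001, -1.0]]
force: [0.7, 0.3, 0.0]
opening: 0.473
```

```bash
python3 look.py w17; python3 st.py .4772 .2071 .003
```

```text
t 28.45 pos [0.4773 0.2072 0.004 ] F [0.7 0.3 0. ] open 0.473
 slide now [-277.5 -391.1 -146.3] slide in RT [-277.7 -391.1 -146. ] twist [ 0.0007 -0.0001  0.0004]
t 28.5 pos [0.4774 0.2072 0.004 ] F [ 0.8 -0.7  0.3] open 0.479
 slide now [ 0.2 -0.1  1. ] slide in RT [ 0.2 -0.1  1. ] twist [0.0007 0.0001 0.0004]
```

View pics/w17.png

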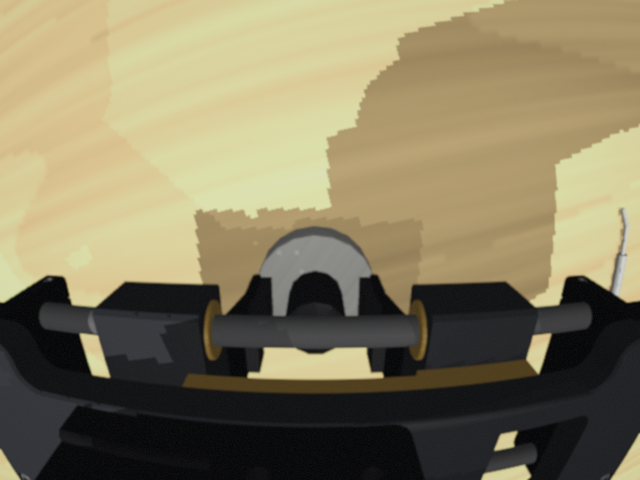

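The knob is centred at (316,300), between the pads. Closing the grip.

>>> carry_out --grip '[-0.05, -0.4, -0.9, -0.9, -0.9, -0.9, -0.9]' --slide '[[0, 0, 0.8], [0, 0, 0], [0, 0, 0], [0, 0, 0], [0, 0, 0], [0, 0, 0], [0, 0, 0]]' --twist '[[0, 0, 0], [0, 0, 0], [0, 0, 0], [0, 0, 0], [0, 0, 0], [0, 0, 0], [0, 0, 0]]'

```text
time_s: 29.2
position: [0.4781, 0.2073, 0.0041]
tcp_rot: [[-0.969, 0.248, 0.002], [0.248, 0.969, 0.001], [-0.002, 0.002, -1.0]]
force: [-0.8, 0.3, 0.1]
opening: 0.285
```

>>> carry_out --grip '[-0.9, -0.9, -0.9, -0.9, -0.9, -0.9, -0.9]' --slide '[[0, 0, -10], [0, 0, -20], [0, 0, -25], [0, 0, -25], [0, 0, -10], [0, 0, 0], [0, 0, 0]]' --twist '[[0, 0, 0], [0, 0, 0], [0, 0, 0], [0, 0, 0], [0, 0, 0], [0, 0, 0], [0, 0, 0]]'

```text
time_s: 29.9
position: [0.4748, 0.2066, 0.0971]
tcp_rot: [[-0.969, 0.248, -0.004], [0.248, 0.969, -0.0], [0.004, -0.001, -1.0]]
force: [-0.3, -0.7, -2.1]
opening: 0.291
```

```bash
python3 look.py w18; python3 st.py .5883 .0208 .09
```

```text
t 29.9 pos [0.4748 0.2066 0.0971] F [-0.3 -0.7 -2.1] open 0.291
 slide now [-279.6 -390.1  -53.5] slide in RT [-280.  -389.9  -52.9] twist [-0.0013 -0.0041  0.0005]
t 29.95 pos [0.4747 0.2066 0.0969] F [-0.5  0.2 -2.2] open 0.293
 slide now [-156.2 -151.7    6.4] slide in RT [-156.3 -151.7    6.9] twist [-0.0015 -0.0045  0.0005]
```

View pics/w18.png

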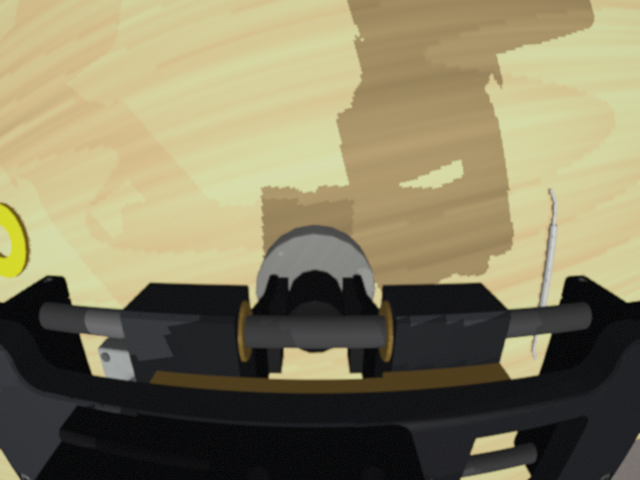

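The cap is held, centred at (316,275), with Fz at -2 N. Carrying it over the pin.

>>> carry_out --grip '[-0.9, -0.9, -0.9, -0.9, -0.9, -0.9, -0.9, -0.9, -0.9, -0.9]' --slide '[[-12, -12, 0], [-22, -22, 0], [-30, -29, 0], [-30, -29, 0], [-25, -24, 0], [-14, -14, 0], [-8, -8, 0], [0, 0, 0], [0, 0, 0], [0, 0, 0]]' --twist '[[-0.0015, -0.0045, 0], [0, 0, 0], [0, 0, 0], [0, 0, 0], [0, 0, 0], [0, 0, 0], [0, 0, 0], [0, 0, 0], [0, 0, 0], [0, 0, 0]]'

```text
time_s: 30.95
position: [0.5707, 0.034, 0.0832]
tcp_rot: [[-0.969, 0.245, -0.026], [0.245, 0.969, 0.002], [0.025, -0.004, -1.0]]
force: [-0.2, 0.4, -1.6]
opening: 0.291
```

```bash
python3 st.py .5891 .0206 .08
```

```text
t 30.95 pos [0.5707 0.034  0.0832] F [-0.2  0.4 -1.6] open 0.291
 slide now [-21.2  -8.5   2.7] slide in RT [-21.2  -8.4   3.2] twist [-0.0044 -0.0253  0.0035]
```

>>> carry_out --grip '[-0.9, -0.9, -0.9, -0.9, -0.9, -0.9]' --slide '[[-5, -2, -2], [-10, -4, 0], [-6, -2.5, 0], [0, 0, 0], [0, 0, 0], [0, 0, 0]]' --twist '[[-0.0044, -0.0253, 0.0035], [0, 0, 0], [0, 0, 0], [0, 0, 0], [0, 0, 0], [0, 0, 0]]'

```text
time_s: 31.55
position: [0.5891, 0.0227, 0.0856]
tcp_rot: [[-0.97, 0.245, 0.001], [0.245, 0.97, 0.0], [-0.001, 0.001, -1.0]]
force: [-0.5, 0.7, -2.1]
opening: 0.29
```

```bash
python3 st.py .5891 .0206 .072
```

```text
t 31.55 pos [0.5891 0.0227 0.0856] F [-0.5  0.7 -2.1] open 0.29
 slide now [-0.5 -2.1 13.6] slide in RT [-0.6 -2.1 13.6] twist [0.0006 0.0012 0.0042]
```

>>> carry_out --grip '[-0.9, -0.9, -0.9, -0.9, -0.9, -0.9, -0.9]' --slide '[[-0.5, -2.1, 0], [0, 0, 0], [0, 0, 4], [0, 0, 5], [0, 0, 3], [0, 0, 0], [0, 0, 0]]' --twist '[[0, 0.001, 0.004], [0, 0, 0], [0, 0, 0], [0, 0, 0], [0, 0, 0], [0, 0, 0], [0, 0, 0]]'

```text
time_s: 32.25
position: [0.588, 0.0207, 0.0719]
tcp_rot: [[-0.969, 0.249, -0.002], [0.249, 0.969, 0.001], [0.002, 0.001, -1.0]]
force: [0.1, 0.1, -3.2]
opening: 0.29
```

```bash
python3 st.py .5891 .0206 .066
```

```text
t 32.25 pos [0.588  0.0207 0.0719] F [ 0.1  0.1 -3.2] open 0.29
 slide now [-1.1  0.2  5.9] slide in RT [-1.1  0.2  5.9] twist [ 0.0005 -0.0019 -0.0001]
```

Slow descent past the pin-tip height, watching z and force.

>>> carry_out --grip '[-0.9, -0.9, -0.9, -0.9, -0.9, -0.9]' --slide '[[-1, 0.2, 1.5], [0, 0, 2], [0, 0, 2], [0, 0, 2], [0, 0, 0], [0, 0, 0]]' --twist '[[0, -0.002, 0], [0, 0, 0], [0, 0, 0], [0, 0, 0], [0, 0, 0], [0, 0, 0]]'

```text
time_s: 32.85
position: [0.5894, 0.0207, 0.0639]
tcp_rot: [[-0.969, 0.249, 0.001], [0.249, 0.969, 0.0], [-0.001, 0.001, -1.0]]
force: [0.4, -0.7, -2.8]
opening: 0.293
```

```bash
python3 st.py .5891 .0206 .058
```

```text
t 32.85 pos [0.5894 0.0207 0.0639] F [ 0.4 -0.7 -2.8] open 0.293
 slide now [ 0.3 -0.1  5.9] slide in RT [ 0.3 -0.1  5.9] twist [ 0.0006  0.0008 -0.    ]
```

The underside is already below the pin-tip height and the force hasn't changed, so the socket is over the pin. Continuing down.

>>> carry_out --grip '[-0.9, -0.9, -0.9, -0.9, -0.9, -0.9]' --slide '[[0.2, 0, 1.5], [0, 0, 1.5], [0, 0, 1], [0, 0, 1], [0, 0, 0], [0, 0, 0]]' --twist '[[0, 0, 0], [0, 0, 0], [0, 0, 0], [0, 0, 0], [0, 0, 0], [0, 0, 0]]'

```text
time_s: 33.45
position: [0.5892, 0.0207, 0.0586]
tcp_rot: [[-0.969, 0.249, 0.001], [0.249, 0.969, 0.0], [-0.001, 0.001, -1.0]]
force: [0.3, -0.1, -2.6]
opening: 0.286
```

```bash
python3 look.py w20; python3 st.py .5891 .0206 .052; python3 - <<'E'
from rig import bot
import cv2
c=bot.capture("scene")["color"][200:320,230:390,::-1];cv2.imwrite("pics/s20.png",cv2.resize(c,(800,600),interpolation=2))
E
```

```text
t 33.45 pos [0.5892 0.0207 0.0586] F [ 0.3 -0.1 -2.6] open 0.286
 slide now [-123.  -238.3  -91.4] slide in RT [-122.9 -238.3  -91.4] twist [ 0.0006  0.0009 -0.    ]
t 33.5 pos [0.5892 0.0207 0.0586] F [ 0.  -0.2 -3. ] open 0.292
 slide now [ 0.1 -0.1  6.6] slide in RT [ 0.1 -0.1  6.6] twist [ 0.0006  0.001  -0.    ]
```

View pics/s20.png

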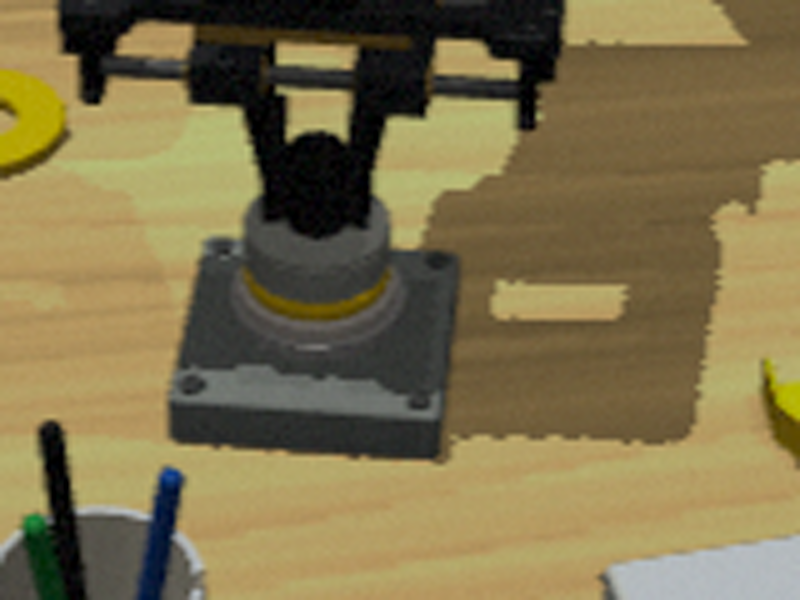

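The scene view shows the cap down over the pin, just above the yellow disc at (316,300). Pressing in small steps.

>>> carry_out --grip '[-0.9, -0.9, -0.9, -0.9, -0.9]' --slide '[[0, 0, 1], [0, 0, 1], [0, 0, 1], [0, 0, 0], [0, 0, 0]]' --twist '[[0, 0, 0], [0, 0, 0], [0, 0, 0], [0, 0, 0], [0, 0, 0]]'

```text
time_s: 34.05
position: [0.5893, 0.0207, 0.0575]
tcp_rot: [[-0.969, 0.249, 0.002], [0.249, 0.969, 0.0], [-0.002, 0.001, -1.0]]
force: [-1.9, -0.3, 0.8]
opening: 0.295
```

>>> carry_out --grip '[-0.9, -0.9, -0.9, -0.9]' --slide '[[0, 0, 1.5], [0, 0, 1.5], [0, 0, 1], [0, 0, 1]]' --twist '[[0, 0, 0], [0, 0, 0], [0, 0, 0], [0, 0, 0]]'

```text
time_s: 34.45
position: [0.5894, 0.0207, 0.0531]
tcp_rot: [[-0.969, 0.249, 0.002], [0.249, 0.969, 0.0], [-0.002, 0.001, -1.0]]
force: [-2.1, -0.7, 4.0]
opening: 0.291
```

```bash
python3 st.py .5891 .0206 .052
```

```text
t 34.45 pos [0.5894 0.0207 0.0531] F [-2.1 -0.7  4. ] open 0.291
 slide now [ 0.2 -0.1  1.1] slide in RT [ 0.2 -0.1  1.1] twist [0.0006 0.0022 0.0001]
```

>>> carry_out --grip '[-0.9, -0.9, -0.9, -0.9]' --slide '[[0.4, 0, 1.5], [0, 0, 1.5], [0, 0, 1.5], [0, 0, 1.5]]' --twist '[[0, 0.002, 0], [0, 0, 0], [0, 0, 0], [0, 0, 0]]'

```text
time_s: 34.85
position: [0.5894, 0.0207, 0.052]
tcp_rot: [[-0.969, 0.248, 0.002], [0.248, 0.969, -0.0], [-0.002, 0.0, -1.0]]
force: [-4.2, 0.5, 12.9]
opening: 0.291
```

```bash
python3 st.py .5891 .0206 .052
```

```text
t 34.85 pos [0.5894 0.0207 0.052 ] F [-4.2  0.5 12.9] open 0.291
 slide now [ 0.3 -0.1  0. ] slide in RT [ 0.3 -0.1  0. ] twist [0.0003 0.0016 0.0006]
```

>>> carry_out --grip '[-0.9, -0.9, -0.9, -0.9]' --slide '[[0.2, 0, 2], [0.2, 0, 2], [0, 0, 2], [0, 0, 2]]' --twist '[[0, 0, 0], [0, 0, 0], [0, 0, 0], [0, 0, 0]]'

```text
time_s: 35.25
position: [0.5895, 0.0207, 0.052]
tcp_rot: [[-0.969, 0.247, 0.004], [0.247, 0.969, -0.001], [-0.004, -0.0, -1.0]]
force: [-6.1, 0.5, 15.1]
opening: 0.291
```

```bash
python3 look.py w21; python3 st.py .5891 .0206 .052; python3 - <<'E'
from rig import bot
import cv2,numpy as np
k=bot.capture("scene");cv2.imwrite("pics/s21f.png",k["color"][:,:,::-1])
c=k["color"][200:320,230:390,::-1];cv2.imwrite("pics/s21.png",cv2.resize(c,(800,600),interpolation=2))
E
```

```text
t 35.25 pos [0.5895 0.0207 0.052 ] F [-6.1  0.5 15.1] open 0.291
 slide now [-122.7 -238.5  -97.5] slide in RT [-122.6 -238.4  -98. ] twist [-0.      0.0045  0.0013]
t 35.3 pos [0.5895 0.0206 0.052 ] F [-5.   0.4 16.3] open 0.291
 slide now [ 0.4 -0.1 -0. ] slide in RT [ 0.4 -0.1 -0. ] twist [-0.      0.0045  0.0013]
```

View pics/s21.png

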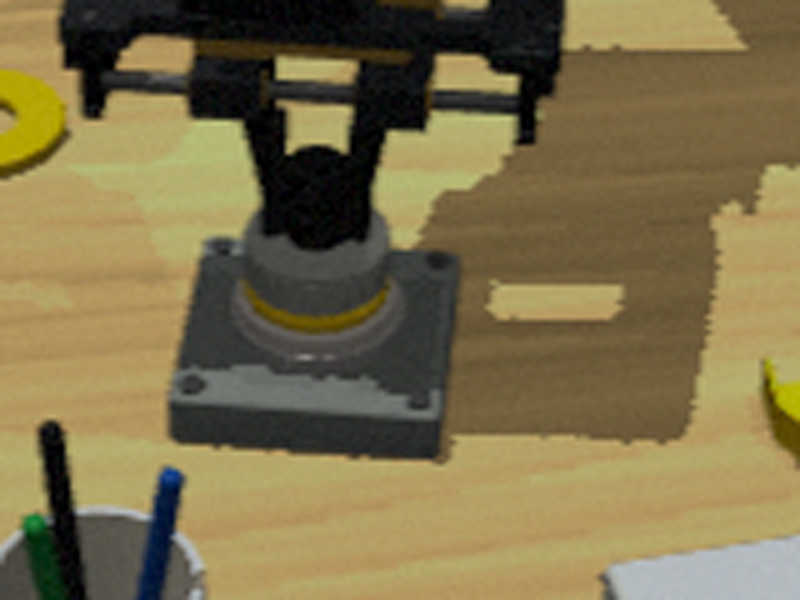

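View pics/w21.png

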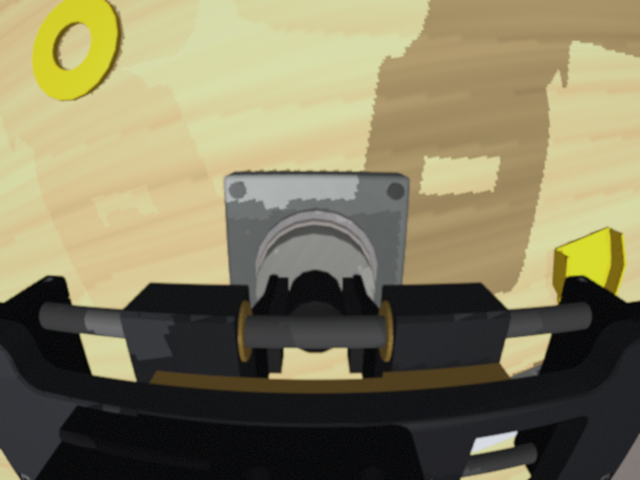

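The cap, yellow and white discs are stacked level in the scene view. The stack sits about 15 px lower in the enlarged crop than before, and the TCP is stopped at z = 52.0 mm. Handing in.

```bash
python3 -c "
from rig import bot
print(bot.hand_in())"
```

```text
the job is handed in; nothing more can be done
None
```

The job is handed in at about 35 s of the 72 s, with the arm still holding the cap down. `hand_in` gave no verdict.

- **Discs:** I laid the white disc on the table and the smaller yellow disc on top, letting go of each. Wrist pictures put both within about 1 mm of the table's centre.
- **Cap:** The wrist camera showed the pin about 3.8 mm off centre toward press −x before the cap covered it. I lowered the cap there and it went over the pin first time, with no feeling around needed.
- **Pressing:** The tool stopped going down 5.5 mm after the cap met the stack, at the height expected for the cap fully down (48 mm). It was pushing with about 15 N (8 N is quoted at the stop).
- **Last pictures:** The cap and discs were level and still stacked. No move touched the tray, tucker, case or pen cup, but I did not measure their final positions.

**Checks that disagreed:**
- The fingertips turned out to be about 21 mm behind the reported tool point, so I worked with that offset throughout.
- Going down beside the white disc, the tool stopped at −20.7 mm with no force reading. I can't say for certain it was the counter.
- At the end there was a sideways force of about 5 N, probably the cap leaning on the pin. The tool was tilted by only about 0.005 rad.

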